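# Clear, load and clamp the leak-test chamber

### The arm

A 6-joint arm with a two-finger parallel gripper is mounted at the origin on the work surface. World frame = base frame: x ahead of the robot, y to its left, z up, the work surface at z = 0. Lengths are in m, angles in rad, forces in N, time in s.
With the tool pointing down it reaches from about 0.25 to 0.775 m from the base axis. Payload 4 kg.
Tool frame: the origin (TCP) lies on the centre line of the jaws, within the pads' length; the fingertips stand robot.tips_ahead ahead of it and the grasp point (between the pads) lies 8 mm behind it (robot.tips_ahead is the distance from the TCP to the fingertips, in m); z points along the fingers, y is the line along which they close (so a half turn about z gives the same grasp; the last joint's range is limited). The gripper opens to 94 mm and grips with 3 to 60 N. Pads are 16 mm wide; open, the fingers measure 119 mm over their backs; the gripper's body (75 mm by 177 mm) begins 78 mm behind the grasp point.
Start: joints at [1.091, 0.087, 1.371, -0, 1.684, -0.103], TCP at [0.202, 0.511, 0.217] pointing down, gripper open.
Joint ranges: [-3.1, 3.1], [-0.76, 2.03], [0.27, 2.55], [-1.08, 4.22], [0.17, 2.65], [-2.57, 2.57]. Speed limits (rad/s): [2.79, 2.79, 3.14, 3.14, 3.14, 3.14].

### API

Orientations are given as [roll, pitch, yaw] about the fixed x, y, z axes, in that order (R = Rz(yaw) Ry(pitch) Rx(roll)).
In Python, from bench import robot, snapshot, close_job, spotter gives the robot as it stands. The module is installed in compiled form; this text tells all that it offers.
- The arm moves only by the tool servo_tool, never from a script. Its argument "commands" is one flat list of numbers, 7 for each row, row after row: the shift along the tool's x, y, z in m, then the turn, a rotation vector about the tool's x, y, z in degrees, then the finger opening in m, from 0 to 0.094. In form: [x, y, z, ax, ay, az, grip, x, y, z, ax, ay, az, grip, ...]. A call has 1 to 10 rows; each row is the pose to reach, as a shift and turn from the pose commanded when the call began, along the tool's axes at that moment; what a row does not reach only later rows make up. A row lasts 1/8 s, in which the tool goes at most 62.5 mm and 10.7 degrees, less where a joint would pass 70% of its speed; a pose out of reach is approached as far as the arm can. A call with a gripper value outside its range is refused whole. The fingers move at their own pace and stop on an object; the grip force is fixed at half the most. Time passes only in rows, so rows that repeat a pose let the fingers close. It gives the time, the measured TCP pose, the force, the opening and the grip force at its end, in the units of the state.
- robot.get_obs(): the state, without advancing time (a new reading comes with each control period).
- snapshot(name): name is "scene" or "top" or "wrist"; returns a dict with "img" (384x512x3 uint8, blue, green, red), "camera_matrix" (3x3 intrinsics, pixels), "extrinsics" (4x4, takes a point from camera to world coordinates); the wrist camera has in their place "hand_eye" (4x4, takes a point from camera to tool coordinates, whose origin is the TCP and whose axes are the flange's). Camera axes: x right, y down, z forward; pixel columns grow to the right and rows downward; lengths in m; the calibration is good to about 2 mm. A picture is of the moment at which its call begins: read the wrist's pose just before it. There is no depth.
- close_job(): hands the job in; it is judged then, once.
Trained networks look in a picture, given as the dict that the camera call returned (one of the last four; its "shot" number tells which), for a name from the list of things; names that differ only in an ending like _2 or _b are one class to them, and where a whole thing is asked for, a point or a joint stands for the part that bears it (a point fixed in the world has none). Each returns a list of dicts, best first, with "conf" (0 to 1); they miss things now and then, are a little off and sometimes report something else, mostly with a low value. They report only what shows in the picture. A call takes as long as a camera call.
- spotter.trace(name, picture): "region" (384x512 bool, what is visible of it) and "box" ([left, top, width, height] in pixels, round what is visible of it).
The state is a dict: "time": time; "joint_positions": joint angles; "qvel": joint speeds; "joint_torque": joint torques, N m; "tool_pos": TCP position; "ee_rot": TCP orientation; "wrist_force": force on the tool from outside, world axes, zero at the start; "wrist_torque": the same for the moment, N m; "width": finger opening in m; "finger_force": force on a finger pad.
Only numpy, scipy, OpenCV 4.12 (cv2) and the standard library are available. Lean on these libraries where they do the work, as an engineer would, in place of code of your own. Each camera call takes 0.05 s, during which the arm holds its last target. There are 200 camera calls.

### The job

Set up the next leak test: throw every red shipping cap, both those in the chamber and those on the mat, into the yellow scrap bin, and lay every black valve block flat on the chamber floor, each in its own station between the white ribs. When the blocks are in, shut the clear hood fully, and after that bring both red toggle clamps all the way down. Leave the other things on the bench where they are.

Things in the scene. Friction and masses are not known exactly. Their poses are not given: they have to be found in the camera images.
- fixture: Leak-test chamber fixed to the bench: base 40 mm high, 214 (y) by 190 (x -138..52). Origin at its underside, below the middle of the chamber floor; x runs from the clamp side (front, robot's right) to the hinge side (robot's left), y points towards the robot, z up. Floor at z = 40 mm. The shut hood encloses x -42..42, y -92..92 mm and leaves 57 mm above the floor
- station1 (a point): Brass dot on the chamber floor, centre of the middle one of three stations (fixture x = 0, y = 0; the others at y = -56 and +56 mm). Each lies between two white ribs along fixture x, 6 mm high, 4 thick, 70 long, 52 mm clear between them, with open ends
- hood (a joint): Clear plastic hood with metal edges, 62 high, hinged along the fixture's y at its rear lower edge; 0 = shut on its gasket, 2.2 = as far open as it goes, in rad. Friction hinge: it stays where it is left and takes about 0.5 N m to turn (some 5 N at the tab) (sizes in mm)
- hood_hinge (a point): Middle of the hood's hinge line, at fixture x = 46, y = 0, z = 40; axis along the fixture's y (sizes in mm)
- hood_grip (a point): Grip point in the blue pull tab on the hood's front face: a bar 24 wide (fixture y), 12 thick, standing 44 out of the face; the point is 28 out of the face. Tab points to the front when shut (point 85 above the bench), up and leaning back when open (sizes in mm)
- clamp_a (a joint): Red handle of the toggle clamp at fixture y = +70 (nearer the robot): 0 = handle level, lying out to the front, clamp arm down on the hood's lug; 1.15 = handle fully up, arm raised. Rad. Its pivot is at fixture x = -106, y = 70, z = 65 mm, axis along y. Stays where it is left; friction 0.15 N m
- clamp_a_grip (a point): Point in the middle of clamp a's red round grip (18 thick, from 29 to 101 from its pivot), 78 from the pivot; 65 above the bench when the clamp is down (sizes in mm)
- clamp_b (a joint): The same for the clamp at fixture y = -70 (farther from the robot), pivot at fixture x = -106, y = -70, z = 65 mm
- clamp_b_grip (a point): As clamp_a_grip, for clamp b
- scrap_bin: Open yellow scrap bin fixed to the bench, 140 (its x) by 170 (its y), 70 high, walls 4; origin at the centre of its underside (sizes in mm)
- block0_center (a point): Centre of a black valve block with brass ports, 60 (x) by 40 (y) by 40 (z), about 0.22 kg; its length is its x axis. Two or three of them start on the mat (sizes in mm)
- block1_center (a point): Centre of a black valve block with brass ports, 60 (x) by 40 (y) by 40 (z), about 0.22 kg; its length is its x axis. Two or three of them start on the mat (sizes in mm)
- block2_center (a point): Centre of a black valve block with brass ports, 60 (x) by 40 (y) by 40 (z), about 0.22 kg; its length is its x axis. Two or three of them start on the mat (sizes in mm)
- cap0_center (a point): Middle of a red plastic shipping cap, 13 above its underside: square flange 36 by 36 by 5 below, round barrel 28 across above it, 30 high in all (z axis up the barrel), 18 g; it starts on the mat (sizes in mm)
- cap1_center (a point): Middle of a red plastic shipping cap, 13 above its underside: square flange 36 by 36 by 5 below, round barrel 28 across above it, 30 high in all (z axis up the barrel), 18 g; it starts on the mat (sizes in mm)
- cap2_center (a point): Middle of a red plastic shipping cap, 13 above its underside: square flange 36 by 36 by 5 below, round barrel 28 across above it, 30 high in all (z axis up the barrel), 18 g; it starts on the chamber floor (sizes in mm)
- cap3_center (a point): Middle of a red plastic shipping cap, 13 above its underside: square flange 36 by 36 by 5 below, round barrel 28 across above it, 30 high in all (z axis up the barrel), 18 g; it starts on the chamber floor (sizes in mm)
- tape_roll: Bystander: cardboard roll of tape lying flat, 72 across, 24 high, between the fixture and the bin (sizes in mm)
- screwdriver: Bystander: blue-handled screwdriver lying crossways between the robot and the fixture, about 200 long, 26 thick (sizes in mm)
- gauge: Bystander: round dial gauge lying on its back, 64 across, 26 high, with a brass stem, left of the fixture (sizes in mm)

How it is judged:
On the way, in this order (a step that is already met when the one before it is completed fails the run):
1. every block lies flat in a station of the chamber (x of block0_center in the frame of fixture between -0.05 and 0.05 m and y of block0_center in the frame of fixture between -0.09 and 0.09 m and z of block0_center in the frame of fixture between 0.055 and 0.0625 m and linear speed of each of block0, block1, block2 below 0.03 m/s and x of block1_center in the frame of fixture between -0.05 and 0.05 m and y of block1_center in the frame of fixture between -0.09 and 0.09 m and z of block1_center in the frame of fixture between 0.055 and 0.0625 m and x of block2_center in the frame of fixture between -0.05 and 0.05 m and y of block2_center in the frame of fixture between -0.09 and 0.09 m and z of block2_center in the frame of fixture between 0.055 and 0.0625 m), for 0.2 s.
2. the hood is shut (value of joint hood below 0.05 rad), for 0.2 s.
3. both clamps are down on the shut hood (value of joint each of clamp_a, clamp_b below 0.1 rad and value of joint hood below 0.05 rad), for 0.2 s.
At the end, for the whole second after the job is handed in: every block lies at rest flat on the chamber floor (centre within 2.5 mm of its resting height, not on a rib, inside the hood), every cap lies in the scrap bin below its rim, the hood is within 0.05 rad of shut and both clamps within 0.1 rad of fully down (all of step 1 and all of step 3 and x of cap0_center in the frame of scrap_bin between -0.068 and 0.068 m and y of cap0_center in the frame of scrap_bin between -0.083 and 0.083 m and z of cap0_center in the frame of scrap_bin between 0 and 0.062 m and linear speed of each of cap0, cap1, cap2, cap3 below 0.03 m/s and x of cap1_center in the frame of scrap_bin between -0.068 and 0.068 m and y of cap1_center in the frame of scrap_bin between -0.083 and 0.083 m and z of cap1_center in the frame of scrap_bin between 0 and 0.062 m and x of cap2_center in the frame of scrap_bin between -0.068 and 0.068 m and y of cap2_center in the frame of scrap_bin between -0.083 and 0.083 m and z of cap2_center in the frame of scrap_bin between 0 and 0.062 m and x of cap3_center in the frame of scrap_bin between -0.068 and 0.068 m and y of cap3_center in the frame of scrap_bin between -0.083 and 0.083 m and z of cap3_center in the frame of scrap_bin between 0 and 0.062 m); the robot touches nothing.
It fails at once if another thing on the bench (tape roll, screwdriver or gauge) is pushed more than 4 cm from its place (distance of any of tape_roll, screwdriver, gauge from where it was at the start of the episode above 0.04 m).
Of block0, block1, block2 only 2 to 3 are there at a start; the rules pass over those that are not, and their reading is None.
Of cap0, cap1, cap2, cap3 only 2 to 4 are there at a start; the rules pass over those that are not, and their reading is None.
At some moment in a run one of cap0, cap1, cap2, cap3 may be knocked a few centimetres aside while the robot is not near it.
Once in a run the grip may slacken for a moment while it holds something.
It also fails if it takes over 210 s, if anything falls off the work surface, if the arm or the gripper's body presses on something with over 40 N, if the wrist force passes 120 N, or if a joint passes its speed limit or range.

## Working session

There is one attempt and no reset: what is moved stays moved. The work goes in short steps, Python scripts to look and compute and a tool call to move; the robot and the scene stay as the last step left them, time stands still between calls to the robot, and variables do not carry over. Pictures are saved under pics/ and viewed, at most 14 in all, crops included, and the job is handed in when it is done.

Besides the shell and the picture viewer there is one more tool, called after "Call:" as a command line: name --argument value ..., lists and objects as JSON in quotes. servo_tool: Moves the arm, as the interface text tells. Its arguments: {"type":"object","properties":{"commands":{"type":"array","items":{"type":"number"}}},"required":["commands"]}

```bash
mkdir -p pics; python3 - <<'E'
from bench import robot, snapshot, spotter
import cv2,numpy as np,pickle
o=robot.get_obs()
print({k:np.round(v,3) for k,v in o.items()}, robot.tips_ahead)
P={}
for n in ["scene","top"]:
    p=snapshot(n);P[n]=p
    cv2.imwrite(f"pics/{n}0.png",p["img"])
    print(n,p["camera_matrix"].round(1).tolist(),p["extrinsics"].round(3).tolist())
    for t in ["block0_center","cap0_center","scrap_bin","fixture","hood","clamp_a","tape_roll","screwdriver","gauge","hood_grip"]:
        print(t,[(round(r["conf"],2),np.round(r["box"]).astype(int).tolist()) for r in spotter.trace(t,p)][:6])
pickle.dump(P,open("P0.pkl","wb"))
E
```

```text
{'time': np.float64(0.0), 'joint_positions': array([ 1.091,  0.088,  1.372, -0.   ,  1.684, -0.103]), 'qvel': array([ 0.001, -0.   ,  0.001, -0.001,  0.002, -0.001]), 'joint_torque': array([-1.0000e-03, -3.4017e+01, -3.0243e+01,  7.2000e-02,  3.3000e-02,
       -0.0000e+00]), 'tool_pos': array([0.202, 0.511, 0.215]), 'ee_rot': array([-3.139, -0.   ,  2.765]), 'wrist_force': array([ 0.55 ,  0.249, -0.006]), 'wrist_torque': array([-0.013,  0.042,  0.051]), 'finger_force': np.float64(0.0), 'width': np.float64(0.094)} 0.011
scene [[369.2, 0.0, 250.0], [0.0, 369.2, 196.2], [0.0, 0.0, 1.0]] [[0.524, 0.701, -0.484, 0.997], [0.852, -0.44, 0.284, -0.261], [-0.014, -0.561, -0.827, 0.906], [0.0, 0.0, 0.0, 1.0]]
block0_center [(0.75, [141, 224, 25, 31])]
cap0_center [(0.54, [202, 208, 15, 13]), (0.49, [98, 237, 29, 32])]
scrap_bin [(0.79, [99, 261, 96, 102])]
fixture [(0.57, [234, 133, 125, 112])]
hood [(0.69, [289, 133, 73, 70])]
clamp_a [(0.55, [272, 215, 16, 8]), (0.22, [334, 126, 26, 19])]
tape_roll [(0.89, [234, 259, 24, 31])]
screwdriver [(0.56, [269, 125, 47, 33])]
gauge [(0.82, [333, 123, 31, 20])]
hood_grip [(0.91, [288, 132, 74, 71])]
top [[391.9, 0.0, 256.5], [0.0, 391.9, 195.8], [0.0, 0.0, 1.0]] [[0.007, -0.975, 0.221, 0.236], [-1.0, -0.005, 0.007, 0.013], [-0.005, -0.221, -0.975, 1.366], [0.0, 0.0, 0.0, 1.0]]
block0_center [(0.84, [358, 221, 17, 15])]
cap0_center [(0.51, [280, 214, 13, 14]), (0.16, [173, 246, 34, 10])]
scrap_bin [(0.9, [331, 148, 59, 48])]
fixture []
hood [(0.94, [163, 163, 40, 62])]
clamp_a [(0.49, [248, 200, 19, 11]), (0.48, [240, 161, 21, 10]), (0.47, [165, 162, 101, 69])]
tape_roll [(0.7, [279, 151, 18, 22])]
screwdriver [(0.71, [148, 247, 58, 7])]
gauge [(0.65, [122, 218, 23, 27])]
hood_grip [(0.66, [161, 165, 43, 63])]
```

```bash
python3 - <<'E'
import cv2
a=cv2.imread("pics/scene0.png");b=cv2.imread("pics/top0.png")
cv2.imwrite("pics/s1.png",cv2.resize(a[110:372,80:400],None,fx=2.4,fy=2.2,interpolation=cv2.INTER_CUBIC)[:,:800])
cv2.imwrite("pics/t1.png",cv2.resize(b[130:290,110:410],(800,427),interpolation=cv2.INTER_CUBIC))
E
```

```text
(no output)
```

View pics/s1.png

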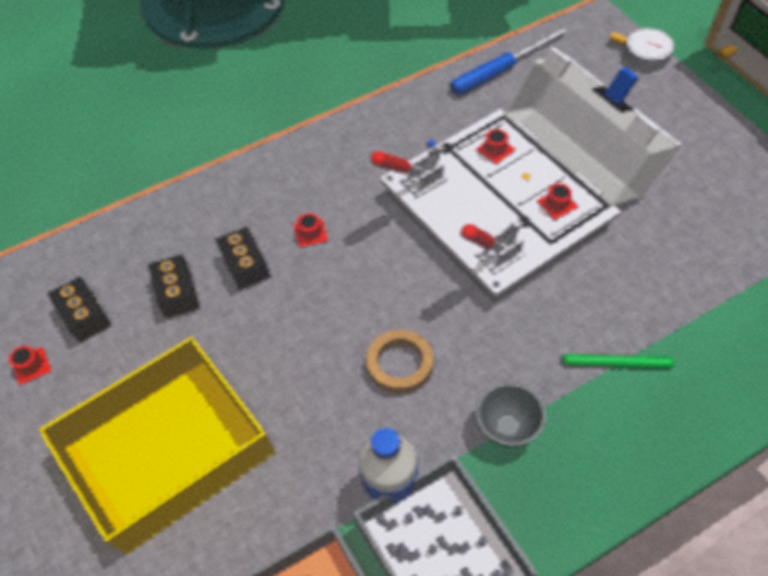

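View pics/t1.png

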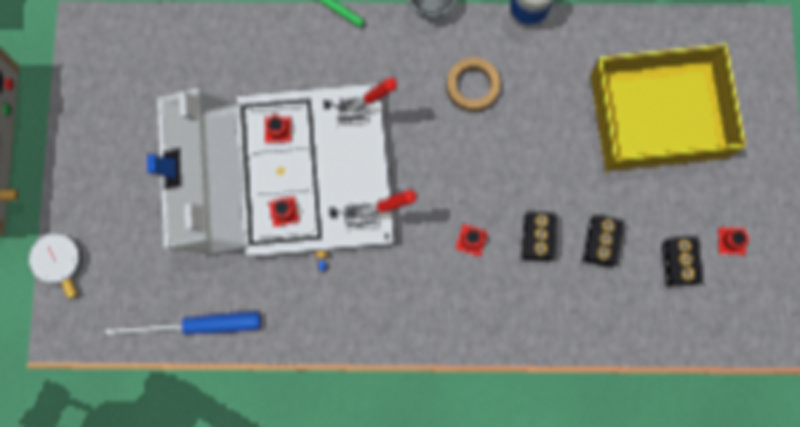

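The pictures show four red caps: two on the mat and two in the end stations. They also show three black blocks on the mat with their length along world x, the hood open and both clamps up. Next I'll compute positions.

```bash
cat > h.py <<'E'
import numpy as np,cv2
from scipy.spatial.transform import Rotation as R
from bench import robot,snapshot,spotter
def pose():
    o=robot.get_obs();T=np.eye(4);T[:3,:3]=R.from_euler('xyz',o["ee_rot"]).as_matrix();T[:3,3]=o["tool_pos"];return T
def ray(p,T,uv,z):
    E=T@p["hand_eye"] if "hand_eye" in p else p["extrinsics"]
    d=E[:3,:3]@np.linalg.inv(p["camera_matrix"])@[uv[0],uv[1],1]
    return (E[:3,3]+d*(z-E[2,3])/d[2])
def proj(p,T,X):
    E=T@p["hand_eye"] if "hand_eye" in p else p["extrinsics"]
    c=p["camera_matrix"]@(np.linalg.inv(E)@np.append(X,1))[:3];return c[:2]/c[2]
def blobs(mask,amin=30):
    n,l,s,c=cv2.connectedComponentsWithStats(mask.astype(np.uint8));return [(c[i].round(1),s[i],l==i) for i in range(1,n) if s[i,4]>amin]
def red(img):
    h=cv2.cvtColor(img,cv2.COLOR_BGR2HSV);return ((h[...,0]<8)|(h[...,0]>172))&(h[...,1]>150)&(h[...,2]>60)
def go(xyz,yaw,pitch=0):
    """shift and rotvec(deg) in the tool's axes from present pose to target (tool down, yaw)"""
    T=pose();Rt=R.from_euler('xyz',[np.pi,0,np.radians(yaw)]).as_matrix()
    s=T[:3,:3].T@(np.array(xyz)-T[:3,3]);r=R.from_matrix(T[:3,:3].T@Rt).as_rotvec(degrees=True)
    print("shift",s.round(4),"turn",r.round(1))
E
python3 - <<'E'
import pickle;from h import *
P=pickle.load(open("P0.pkl","rb"));t=P["top"];s=P["scene"]
f=lambda a,b:(110+a/2.667,130+b/2.667)
C=[ray(t,0,f(*q),.04)[:2] for q in [(382,85),(396,243),(247,254),(238,97),(281,171)]]
print(np.round(C,3))
g=lambda a,b:(80+a/2.4,110+b/2.2)
print(np.round([ray(s,0,g(*q),.04)[:2] for q in [(495,296),(382,180),(500,112),(618,212),(526,176)]],3))
for n,p in P.items():
    for c,st,m in blobs(red(p["img"]),15): print(n,"red",c,st[4],ray(p,0,c,.012)[:2].round(3),ray(p,0,c,.052)[:2].round(3))
    h=cv2.cvtColor(p["img"],cv2.COLOR_BGR2HSV)
    y=(abs(h[...,0].astype(int)-27)<6)&(h[...,1]>150)
    for c,st,m in blobs(y,300): print(n,"yel",c,st[4],ray(p,0,c,.0)[:2].round(3))
    for c,st,m in blobs(cv2.morphologyEx((h[...,2]<60).astype(np.uint8),cv2.MORPH_CLOSE,np.ones((3,3))),100):
        if st[4]<1200 : print(n,"blk",c,st, ray(p,0,c,.03)[:2].round(3))
E
```

```text
[[0.659 0.034]
 [0.447 0.015]
 [0.432 0.205]
 [0.642 0.225]
 [0.541 0.165]]
[[0.67  0.037]
 [0.462 0.019]
 [0.443 0.203]
 [0.649 0.225]
 [0.548 0.167]]
scene red [420.  158.9] 20 [0.637 0.569] [0.653 0.532]
scene red [286.6 177.5] 64 [0.475 0.176] [0.499 0.157]
scene red [241.8 182.5] 64 [0.419 0.052] [0.445 0.038]
scene red [312.1 202.7] 85 [0.589 0.186] [0.607 0.166]
scene red [209.  215.5] 105 [ 0.469 -0.086] [ 0.493 -0.094]
scene red [278.  215.9] 43 [0.574 0.078] [0.593 0.063]
scene red [ 92.7 275.7] 151 [ 0.47  -0.425] [ 0.493 -0.417]
scene yel [144.4 311.8] 5140 [ 0.622 -0.348]
scene blk [102.2  25.6] [ 90   0  27  62 207] [-0.586 -0.032]
scene blk [116.9  36.2] [102   0  31  77 350] [-0.479 -0.006]
scene blk [241.4   9.6] [216   0  60  27 986] [-0.373  0.524]
scene blk [334.7   5.4] [305   0  64  18 534] [-0.179  0.885]
scene blk [397.5 124.2] [384 109  28  31 431] [0.5 0.6]
scene blk [181.7 229.7] [171 215  21  26 197] [ 0.48  -0.174]
scene blk [152.7 241.8] [143 227  19  27 235] [ 0.472 -0.255]
scene blk [113.6 252.3] [101 237  24  28 246] [ 0.446 -0.354]
top red [252.4 163
[... 485 characters left out ...]
.4] [326  97  32  32 176] [ 0.814 -0.277]
top blk [484.2 127.4] [448 107  62  45 894] [ 0.797 -0.802]
top blk [104.5 190. ] [100 175  10  30 216] [0.556 0.556]
top blk [483.  214.1] [458 196  54  45 545] [ 0.478 -0.759]
top blk [311.1 219.3] [306 210  12  18 107] [ 0.456 -0.167]
top blk [335.2 220.9] [329 211  14  19 115] [ 0.451 -0.249]
top blk [364.5 228.5] [359 220  14  17 132] [ 0.426 -0.349]
top blk [466.  267.7] [463 247   8  42 123] [ 0.296 -0.681]
top blk [ 30.3 331.8] [   0  295   62   65 1092] [0.081 0.754]
top blk [ 42.3 307.7] [ 31 300  23  15 188] [0.157 0.725]
top blk [278.8 334.2] [263 327  32  19 103] [ 0.08  -0.053]
top blk [ 72.1 363.5] [ 58 352  24  21 131] [-0.014  0.607]
```

```bash
python3 - <<'E'
from h import *
p=snapshot("wrist");print(p["hand_eye"].round(3),p["camera_matrix"].round(0))
go([.50,.166,.30],185)
E
```

```text
[[-0.    -0.969 -0.248  0.072]
 [ 1.    -0.    -0.    -0.001]
 [-0.    -0.248  0.969 -0.169]
 [ 0.     0.     0.     1.   ]] [[265.   0. 253.]
 [  0. 265. 188.]
 [  0.   0.   1.]]
shift [-0.4038 -0.2117 -0.0835] turn [  0.    0.  -26.6]
```

Call:
servo_tool --commands '[-0.404,-0.212,-0.084,0,0,-26.6,0.094,-0.404,-0.212,-0.084,0,0,-26.6,0.094,-0.404,-0.212,-0.084,0,0,-26.6,0.094,-0.404,-0.212,-0.084,0,0,-26.6,0.094,-0.404,-0.212,-0.084,0,0,-26.6,0.094,-0.404,-0.212,-0.084,0,0,-26.6,0.094,-0.404,-0.212,-0.084,0,0,-26.6,0.094,-0.404,-0.212,-0.084,0,0,-26.6,0.094,-0.404,-0.212,-0.084,0,0,-26.6,0.094,-0.404,-0.212,-0.084,0,0,-26.6,0.094]'

```text
time: 2.4
tool_pos: [0.4996, 0.1661, 0.3003]
ee_rot: [3.141, -0.001, -3.054]
wrist_force: [0.3, -0.6, 0.3]
width: 0.094
finger_force: 0.0
```

```bash
python3 - <<'E'
from h import *
import pickle
T=pose();print(T.round(3));p=snapshot("wrist");pickle.dump((T,p),open("w1.pkl","wb"))
cv2.imwrite("pics/w1.png",cv2.resize(p["img"],(800,600)))
for c,st,m in blobs(red(p["img"]),60): print(c,st,ray(p,T,c,.055)[:2].round(4))
E
```

```text
[[-0.996 -0.088 -0.001  0.5  ]
 [-0.088  0.996  0.001  0.166]
 [ 0.001  0.001 -1.     0.3  ]
 [ 0.     0.     0.     1.   ]]
[108.5 127.4] [ 93 115  29  26 427] [ 0.4567 -0.0584]
[249.6 159.3] [239 149  22  23 316] [0.4866 0.1601]
[137.7 158.6] [113 151  51  17 595] [ 0.5008 -0.015 ]
[250.6 224. ] [241 215  20  23 315] [0.5947 0.1709]
```

View pics/w1.png

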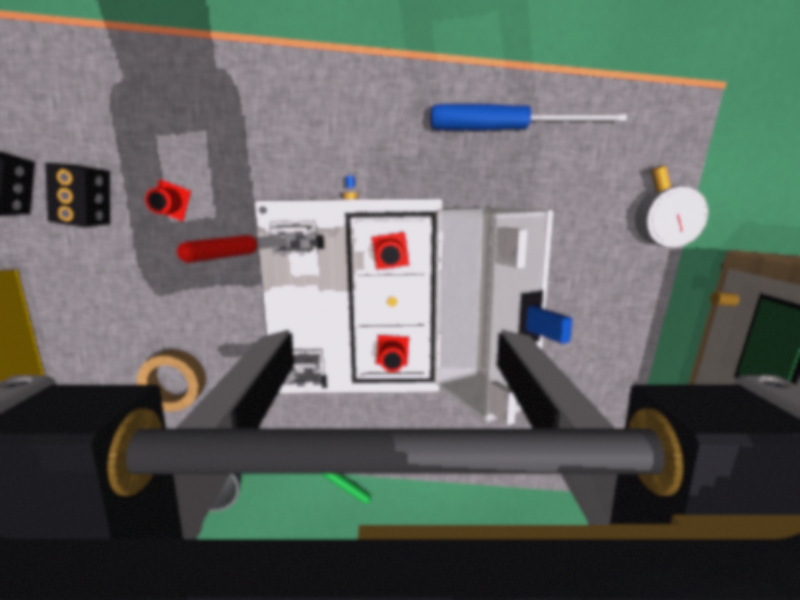

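The wrist view shows the chamber near (392,300) with the brass dot there. Caps are at (390,250) and (392,352), and the blue tab is at (548,324).

```bash
python3 - <<'E'
from h import *
import pickle
T,p=pickle.load(open("w1.pkl","rb"))
q=[(392,301),(441,200),(257,203),(268,391),(440,389)]
W=np.array([ray(p,T,(a/1.5625,b/1.5625),.04)[:2] for a,b in q]);print(W.round(4))
F=np.array([[0,0],[.052,.107],[-.138,.107],[-.138,-.107],[.052,-.107]])
M,_=cv2.estimateAffinePartial2D(F[:],W);print(M,np.degrees(np.arctan2(M[1,0],M[0,0])),np.hypot(M[1,0],M[0,0]))
h=cv2.cvtColor(p["img"],cv2.COLOR_BGR2HSV);b=(h[...,0]>10)&(h[...,0]<35)&(h[...,1]>90)&(h[...,2]>120)
for c,st,m in blobs(b,4):
  if 150<c[0]<350: print(c,st[4],ray(p,T,c,.04)[:2].round(4))
# dark gasket corner lines
go([.4855,.1605,.15],185.2)
E
```

```text
[[0.5446 0.167 ]
 [0.4347 0.2074]
 [0.454  0.0219]
 [0.6628 0.0354]
 [0.6433 0.2303]]
[[-0.09269696 -0.98683025  0.54468681]
 [ 0.98683025 -0.09269696  0.16634793]] 95.36627827113136 0.9911743921358325
[300.6  37.8] 1321 [0.3046 0.2193]
[223.9 124.5] 35 [0.4374 0.1151]
[250.5 192.8] 28 [0.545  0.1664]
shift [ 0.0142 -0.0048  0.1503] turn [ 0.  -0.  -0.1]
```

Call:
servo_tool --commands '[0.014,-0.005,0.18,0,0,0,0.06,0.014,-0.005,0.18,0,0,0,0.06,0.014,-0.005,0.18,0,0,0,0.06,0.014,-0.005,0.21,0,0,0,0.06,0.014,-0.005,0.24,0,0,0,0.06,0.014,-0.005,0.24,0,0,0,0.06,0.014,-0.005,0.24,0,0,0,0.0,0.014,-0.005,0.24,0,0,0,0.0,0.014,-0.005,0.24,0,0,0,0.0,0.014,-0.005,0.24,0,0,0,0.0]'

```text
time: 3.7
tool_pos: [0.4871, 0.1596, 0.0615]
ee_rot: [3.141, 0.002, -3.054]
wrist_force: [-0.8, 0.4, 2.4]
width: 0.0273
finger_force: 30.0
```

Call:
servo_tool --commands '[0,0,-0.06,0,0,0,0.0,0,0,-0.12,0,0,0,0.0,0,0,-0.18,0,0,0,0.0,-0.01,-0.06,-0.19,0,0,0,0,-0.088,-0.515,-0.19,0,0,0,0.0,-0.088,-0.515,-0.19,0,0,0,0.0,-0.088,-0.515,-0.19,0,0,0,0.0,-0.088,-0.515,-0.19,0,0,0,0.0,-0.088,-0.515,-0.19,0,0,0,0.0,-0.088,-0.515,-0.19,0,0,0,0.0]'

```text
time: 4.95
tool_pos: [0.5973, -0.2642, 0.2505]
ee_rot: [3.141, 0.0, -3.054]
wrist_force: [1.6, 0.1, -0.1]
width: 0.027
finger_force: 30.0
```

```bash
python3 - <<'E'
from h import *
import pickle
o=robot.get_obs();print(o["tool_pos"],o["ee_rot"],o["width"],o["finger_force"])
T=pose()
t=snapshot("top");cv2.imwrite("pics/t2.png",t["img"])
for r in spotter.trace("scrap_bin",t)[:1]: print(r["conf"],r["box"])
w=snapshot("wrist");pickle.dump((T,w,t),open("w2.pkl","wb"))
cv2.imwrite("pics/w2.png",np.hstack([w["img"][:,:],])); 
E
```

```text
[ 0.59733776 -0.26422691  0.25053517] [ 3.14143861e+00  4.25612390e-04 -3.05437671e+00] 0.027019629290698424 29.9994295835495
0.84 [353.2, 158.8, 38.8, 33.2]
```

View pics/w2.png

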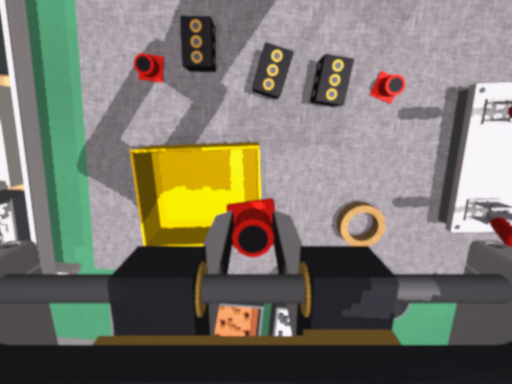

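The bin's near rim runs (131,149) to (261,143). Block ports are centred at (196,42), (273,70) and (334,80), and caps sit at (149,67) and (389,86).

```bash
python3 - <<'E'
from h import *
import pickle
T,p,t=pickle.load(open("w2.pkl","rb"))
print("bin",np.array([ray(p,T,q,.07)[:2] for q in [(261,143),(131,149),(142,247)]]).round(4))
for n,k in dict(A=[(195,26),(196,42),(197,57)],B=[(280,52),(273,70),(266,88)],C=[(337,66),(334,80),(331,95)]).items():
    L=np.array([ray(p,T,q,.04)[:2] for q in k]);d=L[2]-L[0];print(n,L[1].round(4),L.mean(0).round(4),np.degrees(np.arctan2(d[1],d[0])))
for c,st,m in blobs(red(p["img"]),60): print(c,st,ray(p,T,c,.013)[:2].round(4))
# refine ports
h=cv2.cvtColor(p["img"],cv2.COLOR_BGR2HSV);b=(h[...,0]>12)&(h[...,0]<32)&(h[...,1]>100)&(h[...,2]>90)
for c,st,m in blobs(b,6):
  if c[1]<110: print("port",c,st[4],ray(p,T,c,.04)[:2].round(4))
E
```

```text
bin [[ 0.5527 -0.2573]
 [ 0.5753 -0.4266]
 [ 0.7156 -0.4146]]
A [ 0.4336 -0.3524] [ 0.4333 -0.3523] 6.022534201552964
B [ 0.4583 -0.2494] [ 0.4586 -0.2495] -16.85851995409704
C [ 0.4636 -0.1667] [ 0.4641 -0.1666] -3.267492643725341
[150.9  67.8] [134  54  30  28 564] [ 0.4657 -0.4208]
[385.2  87. ] [371  72  34  31 531] [ 0.4621 -0.0842]
[252.7 222.1] [ 228  199   47   58 1545] [ 0.686  -0.2566]
[503.  229.7] [491 218  21  29 356] [0.6635 0.1563]
port [195.3  25.3] 112 [ 0.4143 -0.3539]
port [195.7  41.1] 101 [ 0.4325 -0.3528]
port [276.4  55.4] 110 [ 0.4403 -0.2468]
port [196.5  56.3] 102 [ 0.4505 -0.3511]
port [337.4  64.9] 94 [ 0.4447 -0.1653]
port [270.1  76.5] 219 [ 0.4667 -0.2524]
port [ 2.2 78.5] 52 [ 0.5002 -0.609 ]
port [334.4  79.7] 96 [ 0.4632 -0.1662]
port [331.3  93.8] 96 [ 0.4812 -0.1675]
```

Call:
servo_tool --commands '[-0.01,-0.072,0.05,0,0,0,0.0,-0.01,-0.072,0.1,0,0,0,0.0,-0.01,-0.072,0.14,0,0,0,0.0,-0.01,-0.072,0.175,0,0,0,0.0,-0.01,-0.072,0.175,0,0,0,0.0,-0.01,-0.072,0.175,0,0,0,0.06,-0.01,-0.072,0.175,0,0,0,0.06,-0.01,-0.072,0.12,0,0,0,0.06,-0.01,-0.072,0.06,0,0,0,0.06,-0.01,-0.072,0.0,0,0,0,0.06]'

```text
time: 6.35
tool_pos: [0.6135, -0.3329, 0.2549]
ee_rot: [-3.139, 0.003, -3.054]
wrist_force: [1.7, -0.1, -0.2]
width: 0.0598
finger_force: 0.0
```

```bash
python3 - <<'E'
from h import *
go([.466,-.421,.06],175);go([.466,-.421,.020],175)
E
```

```text
shift [ 0.1553 -0.0745  0.1946] turn [-0.1  0.2 10. ]
shift [ 0.1554 -0.0744  0.2346] turn [-0.1  0.2 10. ]
```

Call:
servo_tool --commands '[0.155,-0.074,0.05,0,0,0,0.05,0.155,-0.074,0.1,0,0,0,0.05,0.155,-0.074,0.14,0,0,0,0.05,0.155,-0.074,0.19,0,0,0,0.05,0.155,-0.074,0.235,0,0,0,0.05,0.155,-0.074,0.235,0,0,0,0.05,0.155,-0.074,0.235,0,0,0,0.0,0.155,-0.074,0.235,0,0,0,0.0,0.155,-0.074,0.235,0,0,0,0.0,0.155,-0.074,0.18,0,0,0,0.0]'

```text
time: 7.6
tool_pos: [0.4633, -0.4174, 0.0665]
ee_rot: [3.133, -0.006, -3.054]
wrist_force: [0.1, -1.2, -0.5]
width: 0.0275
finger_force: 30.0
```

Call:
servo_tool --commands '[0,0,-0.06,0,0,0,0.0,-0.01,0,-0.09,0,0,0,0.0,-0.07,0.02,-0.09,0,0,0,0.0,-0.13,0.036,-0.09,0,0,0,0.0,-0.164,0.036,-0.07,0,0,0,0.0,-0.164,0.036,-0.01,0,0,0,0.0,-0.164,0.036,0.0,0,0,0,0.06,-0.164,0.036,0.0,0,0,0,0.06,-0.164,0.036,-0.06,0,0,0,0.06,-0.164,0.036,-0.12,0,0,0,0.06]'

```text
time: 8.85
tool_pos: [0.6256, -0.3708, 0.1956]
ee_rot: [-3.139, 0.003, -3.055]
wrist_force: [1.3, -1.3, 0.7]
width: 0.0594
finger_force: 0.0
```

```bash
python3 - <<'E'
from h import *
T=pose();p=snapshot("wrist");cv2.imwrite("pics/w3.png",p["img"])
for c,st,m in blobs(red(p["img"]),60): print(c,st[2:],ray(p,T,c,.013)[:2].round(4))
t=snapshot("top")
for c,st,m in blobs(red(t["img"]),15): print("top",c,st[2:],ray(t,0,c,.02)[:2].round(4))
go([.458,-.084,.02],175)
E
```

```text
[492.9  64.6] [ 38  38 886] [ 0.4631 -0.0914]
[251.  159.8] [ 25  25 446] [ 0.6049 -0.3755]
[279.4 174.7] [ 26  27 427] [ 0.6218 -0.3355]
top [252.4 163.5] [11  8 43] [0.6594 0.0376]
top [353.8 175.2] [ 7  9 40] [ 0.6177 -0.3237]
top [214.2 179. ] [ 9  8 55] [0.6011 0.173 ]
top [258.5 205. ] [14  7 55] [0.5076 0.0148]
top [286. 220.] [11 10 62] [ 0.4551 -0.0809]
shift [0.1489 0.3058 0.1793] turn [-0.8  1.2 10. ]
```

Call:
servo_tool --commands '[0.14,0.301,0.0,0,0,90,0.06,0.14,0.301,0.0,0,0,90,0.06,0.14,0.301,0.045,0,0,90,0.06,0.14,0.301,0.045,0,0,90,0.06,0.14,0.301,0.045,0,0,90,0.06,0.14,0.301,0.045,0,0,90,0.06,0.14,0.301,0.045,0,0,90,0.06,0.14,0.301,0.045,0,0,90,0.06,0.14,0.301,0.045,0,0,90,0.06,0.14,0.301,0.045,0,0,90,0.06]'

```text
time: 10.2
tool_pos: [0.4609, -0.083, 0.1485]
ee_rot: [3.136, 0.002, 1.659]
wrist_force: [-1.0, -0.4, 0.7]
width: 0.0602
finger_force: 0.0
```

```bash
python3 - <<'E'
from h import *
T=pose();p=snapshot("wrist");print(T.round(3))
for c,st,m in blobs(red(p["img"]),60):
  print(c,st[2:],ray(p,T,c,.013)[:2].round(4))
go([.459,-.083,.02],95)
E
```

```text
[[-0.088  0.996  0.006  0.461]
 [ 0.996  0.088 -0.002 -0.083]
 [-0.002  0.005 -1.     0.149]
 [ 0.     0.     0.     1.   ]]
[494.4  63.4] [  40   43 1138] [0.7059 0.0689]
[306.2  89. ] [  35   67 1549] [0.5098 0.0259]
[252.1 180.6] [ 36  35 661] [ 0.4602 -0.0805]
shift [ 0.0003 -0.0023  0.128 ] turn [0.3 0.1 0. ]
```

Call:
servo_tool --commands '[0.002,-0.001,0.06,0,0,0,0.06,0.002,-0.001,0.11,0,0,0,0.06,0.002,-0.001,0.128,0,0,0,0.06,0.002,-0.001,0.128,0,0,0,0.06,0.002,-0.001,0.128,0,0,0,0.0,0.002,-0.001,0.128,0,0,0,0.0,0.002,-0.001,0.128,0,0,0,0.0,0.002,-0.001,0.08,0,0,0,0.0,0.002,-0.001,0.02,0,0,0,0.0,0.002,-0.001,0.0,0,0,0,0.0]'

```text
time: 11.5
tool_pos: [0.461, -0.0811, 0.1506]
ee_rot: [3.133, 0.003, 1.658]
wrist_force: [0.3, -0.8, -0.6]
width: 0.0256
finger_force: 30.0
```

Call:
servo_tool --commands '[-0.05,0.033,0,0,0,0,0,-0.1,0.066,0,0,0,0,0,-0.15,0.1,0,0,0,0,0,-0.2,0.133,0,0,0,0,0,-0.244,0.163,0.01,0,0,0,0,-0.244,0.163,0.06,0,0,0,0,-0.244,0.163,0.065,0,0,0,0.06,-0.244,0.163,0.065,0,0,0,0.06,-0.244,0.163,0.0,0,0,0,0.06,-0.244,0.163,-0.06,0,0,0,0.06]'

```text
time: 12.75
tool_pos: [0.6423, -0.3086, 0.2099]
ee_rot: [3.139, 0.002, 1.659]
wrist_force: [0.8, -0.7, 0.5]
width: 0.0591
finger_force: 0.0
```

```bash
python3 - <<'E'
from h import *
o=robot.get_obs();print(o["tool_pos"].round(3),o["ee_rot"].round(3),o["width"])
t=snapshot("top");s=snapshot("scene")
for n,p,z in (("top",t,.02),("sc",s,.02)):
  for c,st,m in blobs(red(p["img"]),15): print(n,c,st[2:],ray(p,0,c,.02)[:2].round(4))
go([.598,.170,.25],185)
E
```

```text
[ 0.642 -0.309  0.21 ] [3.139e+00 2.000e-03 1.659e+00] 0.05907776038898596
top [252.4 163.5] [11  8 43] [0.6594 0.0376]
top [214.2 179. ] [ 9  8 55] [0.6011 0.173 ]
top [258.4 205. ] [14  7 56] [0.5076 0.0152]
sc [420.1 159. ] [ 5  5 20] [0.6405 0.5613]
sc [241.7 182.4] [16  8 60] [0.4239 0.0491]
sc [311.9 202.8] [15 12 69] [0.5928 0.1818]
sc [277.7 215.7] [12  7 39] [0.5766 0.075 ]
sc [168.4 299.5] [ 15  15 124] [ 0.633  -0.2848]
sc [150.2 309.7] [ 17  18 152] [ 0.6327 -0.3326]
sc [132.1 312.5] [ 17  18 145] [ 0.616  -0.3722]
shift [ 0.4825 -0.0047 -0.0353] turn [  0.3   1.5 -89.9]
```

Call:
servo_tool --commands '[0.05,-0.005,-0.04,0,0,0,0.05,0.11,-0.005,-0.04,0,0,0,0.05,0.17,-0.005,-0.04,0,0,0,0.05,0.23,-0.005,-0.04,0,0,0,0.05,0.29,-0.005,-0.04,0,0,0,0.05,0.35,-0.005,-0.04,0,0,0,0.05,0.41,-0.005,-0.04,0,0,0,0.05,0.47,-0.005,-0.02,0,0,0,0.05,0.482,-0.005,0.02,0,0,0,0.05,0.482,-0.005,0.05,0,0,0,0.05]'

```text
time: 14.1
tool_pos: [0.5948, 0.1729, 0.1572]
ee_rot: [3.137, -0.001, 1.662]
wrist_force: [0.4, 0.0, 0.4]
width: 0.05
finger_force: 0.0
```

```bash
python3 - <<'E'
from h import *
T=pose();p=snapshot("wrist");print(T.round(3));cv2.imwrite("pics/w4.png",p["img"])
for c,st,m in blobs(red(p["img"]),60):
  print(c,st,ray(p,T,c,.055)[:2].round(4))
go([.595,.171,.06],95)
E
```

```text
[[-0.091  0.996  0.004  0.595]
 [ 0.996  0.091  0.001  0.173]
 [ 0.001  0.004 -1.     0.157]
 [ 0.     0.     0.     1.   ]]
[256.3 187.8] [241 174  32  34 744] [0.5983 0.1758]
[272.9 325. ] [265 313  18  23 344] [0.6347 0.0059]
shift [-0.0007  0.0026  0.0921] turn [-0.2  0.   0.2]
```

View pics/w4.png

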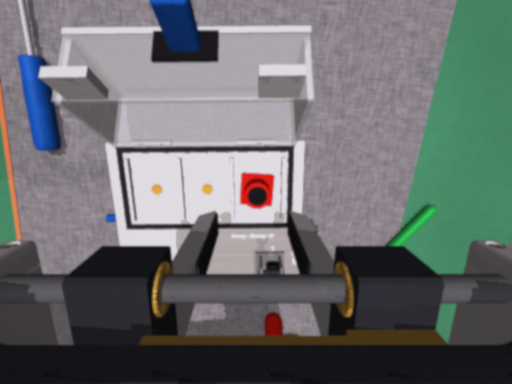

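The wrist view shows the far cap at (256,188) and the station dots at (157,189) and (207,189).

Call:
servo_tool --commands '[0.001,0.003,0.05,0,0,0,0.05,0.001,0.003,0.08,0,0,0,0.05,0.001,0.003,0.096,0,0,0,0.05,0.001,0.003,0.096,0,0,0,0.05,0.001,0.003,0.096,0,0,0,0.0,0.001,0.003,0.096,0,0,0,0.0,0.001,0.003,0.096,0,0,0,0.0,0.001,0.003,0.05,0,0,0,0.0,0.001,0.003,-0.01,0,0,0,0.0,0.001,0.003,-0.06,0,0,0,0.0]'

```text
time: 15.4
tool_pos: [0.5984, 0.1717, 0.2182]
ee_rot: [3.14, -0.0, 1.658]
wrist_force: [-0.2, 0.1, 0.3]
width: 0.0271
finger_force: 30.0
```

```bash
python3 - <<'E'
from h import *
p=cv2.imread("pics/w4.png")
import pickle
T=np.array([[-0.091,0.996,0.004,0.5948],[0.996,0.091,0.001,0.1729],[0.001,0.004,-1,.1572],[0,0,0,1]])
w=pickle.load(open("w2.pkl","rb"))[1]
h=cv2.cvtColor(p,cv2.COLOR_BGR2HSV);b=(h[...,0]>10)&(h[...,0]<35)&(h[...,1]>90)&(h[...,2]>120)
for c,st,m in blobs(b,20):
  if 100<c[0]<300 and 150<c[1]<220: print(c,st[4],ray(w,T,c,.04)[:2].round(4))
E
```

```text
[156.4 189.1] 75 [0.4883 0.1616]
[206.8 188.6] 75 [0.5442 0.1672]
```

Call:
servo_tool --commands '[-0.06,0,-0.02,0,0,0,0,-0.12,0,-0.03,0,0,0,0,-0.18,0,-0.03,0,0,0,0,-0.24,0,-0.03,0,0,0,0,-0.3,0,-0.03,0,0,0,0,-0.36,0,-0.02,0,0,0,0,-0.42,0,0,0,0,0,0,-0.48,0,0.04,0,0,0,0,-0.54,0,0.08,0,0,0,0,-0.549,0,0.1,0,0,0,0]'

```text
time: 16.65
tool_pos: [0.6453, -0.3784, 0.1134]
ee_rot: [-3.141, -0.0, 1.655]
wrist_force: [0.3, 1.2, -0.5]
width: 0.0274
finger_force: 30.0
```

Release low, then rise and start moving towards block A.

Call:
servo_tool --commands '[0,0,0.03,0,0,0,0,0,0,0.03,0,0,0,0.05,0,0,0.03,0,0,0,0.05,0,0,-0.03,0,0,0,0.05,0,0,-0.09,0,0,0,0.08,0.02,-0.06,-0.09,0,0,0,0.09,0.03,-0.12,-0.09,0,0,0,0.09,0.04,-0.18,-0.09,0,0,0,0.09,0.04,-0.21,-0.09,0,0,0,0.09,0.04,-0.21,-0.09,0,0,0,0.09]'

```text
time: 17.9
tool_pos: [0.4329, -0.3541, 0.2092]
ee_rot: [3.137, 0.005, 1.657]
wrist_force: [0.4, 0.1, 0.2]
width: 0.09
finger_force: 0.0
```

```bash
cat > b.py <<'E'
from h import *
T=pose();print(T[:3,3].round(4));s=snapshot("scene");p=snapshot("wrist")
for c,st,m in blobs(red(s["img"]),15): print("sc",c,st[4],ray(s,0,c,.02)[:2].round(3))
h=cv2.cvtColor(p["img"],cv2.COLOR_BGR2HSV);b=(h[...,0]>12)&(h[...,0]<32)&(h[...,1]>100)&(h[...,2]>90)
for c,st,m in blobs(b,20):
  w=ray(p,T,c,.04)[:2]
  if w[0]<.53 and w[1]<-.1: print("port",c,st[2:],w.round(4))
cv2.imwrite("pics/b.png",p["img"])
E
python3 b.py
```

```text
[ 0.4329 -0.3541  0.2092]
sc [420.2 158.9] 19 [0.64  0.562]
sc [241.8 182.5] 64 [0.424 0.049]
sc [277.5 215.6] 37 [0.576 0.075]
sc [168.3 299.6] 127 [ 0.633 -0.285]
sc [150.1 309.7] 146 [ 0.633 -0.333]
sc [135.9 318.5] 303 [ 0.634 -0.37 ]
port [153.2  58.5] [  4 138 347] [ 0.3053 -0.2238]
port [276.5  17.5] [ 14  16 123] [ 0.4442 -0.1692]
port [292.3  20.3] [ 14  16 128] [ 0.4623 -0.1704]
port [307.6  23.4] [ 14  16 130] [ 0.48  -0.172]
port [264.8  92.8] [ 13  15 113] [ 0.4388 -0.2502]
port [279.   97.6] [ 13  14 113] [ 0.4565 -0.2542]
port [293.  102.2] [ 13  15 121] [ 0.4741 -0.258 ]
port [250.6 177.4] [ 40  14 322] [ 0.4305 -0.3556]
port [153.  202.5] [ 1 58 58] [ 0.3035 -0.4008]
port [ 81.9 296.7] [ 15  51 331] [ 0.1981 -0.5555]
port [185.7 339.4] [ 8 13 41] [ 0.3519 -0.6196]
```

Call:
servo_tool --commands '[-0.001,-0.002,0.06,0,0,0,0.09,-0.001,-0.002,0.12,0,0,0,0.09,-0.001,-0.002,0.165,0,0,0,0.09,-0.001,-0.002,0.189,0,0,0,0.09,-0.001,-0.002,0.189,0,0,0,0.09,-0.001,-0.002,0.189,0,0,0,0,-0.001,-0.002,0.189,0,0,0,0,-0.001,-0.002,0.189,0,0,0,0,-0.001,-0.002,0.15,0,0,0,0,-0.001,-0.002,0.09,0,0,0,0]'

```text
time: 19.25
tool_pos: [0.4299, -0.3533, 0.1135]
ee_rot: [-3.137, -0.006, 1.658]
wrist_force: [0.5, -0.3, -3.1]
width: 0.0597
finger_force: 29.9
```

Call:
servo_tool --commands '[0,0,-0.06,0,0,-10,0,0.03,0.01,-0.1,0,0,-20,0,0.09,0.035,-0.12,0,0,-30,0,0.15,0.06,-0.12,0,0,-40,0,0.21,0.085,-0.12,0,0,-50,0,0.265,0.11,-0.12,0,0,-60,0,0.32,0.135,-0.12,0,0,-70,0,0.375,0.16,-0.12,0,0,-80,0,0.43,0.185,-0.12,0,0,-90.4,0,0.485,0.21,-0.12,0,0,-90.4,0]'

```text
time: 20.5
tool_pos: [0.5985, 0.1484, 0.2353]
ee_rot: [-3.141, -0.0, -3.046]
wrist_force: [1.1, -0.6, -2.2]
width: 0.0601
finger_force: 29.9
```

```bash
cat > c.py <<'E'
from h import *
import sys
o=robot.get_obs();print(o["tool_pos"].round(4),o["ee_rot"].round(4),o["width"].round(4))
x=[float(a) for a in sys.argv[1:5]];go(x[:3],x[3])
E
python3 c.py .6003 .1722 .1 185.4; python3 c.py .6003 .1722 .0605 185.4
```

```text
Traceback (most recent call last):
  File "c.py", line 3, in <module>
    o=robot.get_obs();print(o["tool_pos"].round(4),o["ee_rot"].round(4),o["width"].round(4))
                                                                        ^^^^^^^^^^^^^^^^
AttributeError: 'float' object has no attribute 'round'
Traceback (most recent call last):
  File "c.py", line 3, in <module>
    o=robot.get_obs();print(o["tool_pos"].round(4),o["ee_rot"].round(4),o["width"].round(4))
                                                                        ^^^^^^^^^^^^^^^^
AttributeError: 'float' object has no attribute 'round'
```

```bash
sed -i 's/,o\["width"\].round(4)/,round(float(o["width"]),4)/' c.py
cat > d.py <<'E'
from h import *
p=snapshot("wrist");E=p["hand_eye"]
h=cv2.cvtColor(p["img"],cv2.COLOR_BGR2HSV);b=(h[...,0]>12)&(h[...,0]<32)&(h[...,1]>100)&(h[...,2]>90)
for c,st,m in blobs(b,20):
  d=E[:3,:3]@np.linalg.inv(p["camera_matrix"])@[c[0],c[1],1];w=E[:3,3]+d*(-.02-E[2,3])/d[2]
  if abs(w[0])<.03 and abs(w[1])<.04: print("held port tool xy",w[:2].round(4),st[2:])
E
python3 d.py;python3 c.py .6003 .1722 .1 185.4; python3 c.py .6003 .1722 .0605 185.4
```

```text
held port tool xy [0.0007 0.0177] [ 23  22 261]
held port tool xy [-0.     -0.0176] [ 24  22 277]
held port tool xy [ 0.0003 -0.0005] [ 24  22 286]
[0.5996 0.1568 0.2338] [ 3.1339e+00  8.0000e-04 -3.0392e+00] 0.0599
shift [-0.0021  0.0142  0.134 ] turn [0.4 0.  0.5]
[0.5996 0.1568 0.2338] [ 3.1339e+00  8.0000e-04 -3.0392e+00] 0.0599
shift [-0.0021  0.0139  0.1734] turn [0.4 0.  0.5]
```

Call:
servo_tool --commands '[-0.002,0.014,0.05,0,0,0,0,-0.002,0.014,0.1,0,0,0,0,-0.002,0.014,0.14,0,0,0,0,-0.002,0.014,0.16,0,0,0,0,-0.002,0.014,0.172,0,0,0,0,-0.002,0.014,0.173,0,0,0,0,-0.002,0.014,0.173,0,0,0,0.07,-0.002,0.014,0.173,0,0,0,0.07,-0.002,0.014,0.14,0,0,0,0.07,-0.002,0.014,0.08,0,0,0,0.07]'

```text
time: 21.8
tool_pos: [0.5976, 0.1604, 0.1541]
ee_rot: [-3.141, -0.005, -3.047]
wrist_force: [1.1, -0.5, -0.1]
width: 0.0703
finger_force: 0.0
```

```bash
python3 - <<'E'
from h import *
T=pose();p=snapshot("wrist");print(T[:3,3].round(4));cv2.imwrite("pics/w5.png",p["img"])
h=cv2.cvtColor(p["img"],cv2.COLOR_BGR2HSV);b=(h[...,0]>12)&(h[...,0]<32)&(h[...,1]>100)&(h[...,2]>90)
for c,st,m in blobs(b,20):
  w=ray(p,T,c,.08)[:2]
  if abs(w[0]-.6)<.05 and abs(w[1]-.17)<.05: print(c,w.round(4))
go([.457,-.253,.21],73)
go([.457,-.253,.21],95)
E
```

```text
[0.5976 0.1604 0.1541]
[234. 203.] [0.6033 0.1427]
[252.6 202.5] [0.6011 0.1605]
[271.6 202.4] [0.5993 0.1787]
shift [ 0.1836 -0.3987 -0.0462] turn [  0.9   0.5 112.4]
shift [ 0.1836 -0.3987 -0.0462] turn [ 0.7  0.6 90.4]
```

Call:
servo_tool --commands '[0,0,0.06,0,0,0,0.07,0,0,0.092,0,0,0,0.07,0,0,0.092,0,0,0,0.0,0,0,0.092,0,0,0,0,0,0,0.088,0,0,0,0,0,0.0115,0.088,0,0,0,0,0,0.0115,0.092,0,0,0,0,0,0.0115,0.092,0,0,0,0.07,0,0.0115,0.092,0,0,0,0.07,0,0.0115,0.04,0,0,0,0.07]'

```text
time: 23.1
tool_pos: [0.5947, 0.1713, 0.1106]
ee_rot: [-3.141, -0.011, -3.047]
wrist_force: [0.2, 0.4, 0.1]
width: 0.0701
finger_force: 0.0
```

Call:
servo_tool --commands '[0,0,-0.06,0,0,0,0.08,0,0,-0.1,0,0,0,0.09,0,0,-0.1,0,0,0,0.09,0,0,-0.1,0,0,0,0.09]'

```text
time: 23.6
tool_pos: [0.5977, 0.1719, 0.2144]
ee_rot: [-3.141, -0.001, -3.047]
wrist_force: [0.5, 0.6, 0.1]
width: 0.0896
finger_force: 0.0
```

```bash
python3 - <<'E'
from h import *
T=pose();p=snapshot("wrist");print(T[:3,3].round(4));cv2.imwrite("pics/w5.png",p["img"])
h=cv2.cvtColor(p["img"],cv2.COLOR_BGR2HSV);b=(h[...,0]>12)&(h[...,0]<32)&(h[...,1]>100)&(h[...,2]>90)
for c,st,m in blobs(b,20):
  w=ray(p,T,c,.08)[:2]
  if abs(w[0]-.6)<.05 and abs(w[1]-.17)<.05: print(c,w.round(4))
go([.457,-.2525,.15],73)
E
```

```text
[0.5977 0.1719 0.2144]
[238.2 187. ] [0.6028 0.155 ]
[253.7 186.8] [0.6008 0.1732]
[268.9 186.7] [0.599  0.1911]
shift [ 0.1793 -0.4093  0.064 ] turn [-2.000e-01 -1.000e-01  1.124e+02]
```

Call:
servo_tool --commands '[0.179,-0.409,0,0,0,107,0.09,0.179,-0.409,0,0,0,107,0.09,0.179,-0.409,0,0,0,107,0.09,0.179,-0.409,0,0,0,107,0.09,0.179,-0.409,0,0,0,107,0.09,0.179,-0.409,0,0,0,107,0.09,0.179,-0.409,0,0,0,107,0.09,0.179,-0.409,0,0,0,107,0.09,0.179,-0.409,0.03,0,0,107,0.09,0.179,-0.409,0.03,0,0,107,0.09]'

```text
time: 24.9
tool_pos: [0.4558, -0.2508, 0.1798]
ee_rot: [-3.132, -0.004, 1.361]
wrist_force: [0.2, -0.0, -1.1]
width: 0.09
finger_force: 0.0
```

Call:
servo_tool --commands '[0,0,0,0,0,0,0.09,0,0,0,0,0,0,0.09]'

```text
time: 25.15
tool_pos: [0.4581, -0.2517, 0.1846]
ee_rot: [-3.14, -0.001, 1.371]
wrist_force: [-1.1, -0.6, -0.8]
width: 0.0901
finger_force: 0.0
```

```bash
python3 b.py; python3 c.py .457 -.2535 .02 77.5
```

```text
[ 0.4581 -0.2517  0.1846]
sc [420. 159.] 21 [0.64  0.561]
sc [241.7 182.4] 62 [0.424 0.049]
sc [277.9 215.9] 44 [0.577 0.075]
sc [168.4 299.5] 123 [ 0.633 -0.285]
sc [147.6 306.9] 134 [ 0.623 -0.335]
sc [135.1 318.4] 298 [ 0.633 -0.371]
port [109.5 118.6] [ 26  80 128] [ 0.3113 -0.1469]
port [258.5 110.5] [ 14  16 128] [ 0.4804 -0.1721]
port [242.8 112.3] [ 15  15 126] [ 0.4625 -0.1705]
port [227.5 114.7] [ 14  16 126] [ 0.4448 -0.1696]
port [131.  185.3] [ 6 19 21] [ 0.3111 -0.2271]
port [237.9 183. ] [ 13  13 114] [ 0.4395 -0.2502]
port [252.7 183.1] [ 14  13 114] [ 0.4571 -0.2539]
port [267.5 183.2] [ 14  13 114] [ 0.4747 -0.2576]
port [ 82.3 291.2] [ 17  53 270] [ 0.2003 -0.3557]
port [178.6 331.7] [ 8 25 26] [ 0.311  -0.4452]
[ 0.4585 -0.2518  0.1853] [-3.1415e+00 -1.0000e-04  1.3703e+00] 0.09
shift [-0.002  -0.0011  0.1653] turn [-0. -0.  1.]
```

Call:
servo_tool --commands '[-0.002,-0.001,0.06,0,0,0,0.09,-0.002,-0.001,0.12,0,0,0,0.09,-0.002,-0.001,0.15,0,0,0,0.09,-0.002,-0.001,0.165,0,0,0,0.09,-0.002,-0.001,0.165,0,0,0,0,-0.002,-0.001,0.165,0,0,0,0,-0.002,-0.001,0.165,0,0,0,0,-0.002,-0.001,0.11,0,0,0,0,-0.002,-0.001,0.05,0,0,0,0,-0.002,-0.001,-0.01,0,0,0,0]'

```text
time: 26.5
tool_pos: [0.4567, -0.2534, 0.1975]
ee_rot: [3.141, 0.0, 1.369]
wrist_force: [0.8, 0.0, -2.6]
width: 0.0601
finger_force: 29.9
```

```bash
python3 c.py .5445 .1668 .23 185.4
```

```text
[ 0.4567 -0.2534  0.1975] [3.1413 0.     1.3686] 0.0601
shift [ 0.4293  0.0016 -0.0325] turn [   0.    0. -107.]
```

Call:
servo_tool --commands '[0.0,0.0,-0.035,0,0,-10.7,0,0.43,0.001,-0.035,0,0,-107,0,0.43,0.001,-0.035,0,0,-107,0,0.43,0.001,-0.035,0,0,-107,0,0.43,0.001,-0.035,0,0,-107,0,0.43,0.001,-0.035,0,0,-107,0,0.43,0.001,-0.035,0,0,-107,0,0.43,0.001,-0.035,0,0,-107,0,0.43,0.001,-0.035,0,0,-107,0,0.43,0.001,-0.035,0,0,-107,0]'

```text
time: 27.75
tool_pos: [0.5441, 0.1685, 0.2303]
ee_rot: [-3.141, -0.001, -3.039]
wrist_force: [-0.5, -0.4, -3.0]
width: 0.0602
finger_force: 29.9
```

Call:
servo_tool --commands '[0,0,0,0,0,0,0,0,0,0,0,0,0,0,0,0,0,0,0,0,0]'

```text
time: 28.12
tool_pos: [0.5444, 0.1671, 0.2306]
ee_rot: [3.141, 0.0, -3.049]
wrist_force: [0.4, -0.4, -3.2]
width: 0.0597
finger_force: 29.9
```

```bash
python3 d.py; python3 c.py .5445 .1668 .0605 185.4
```

```text
held port tool xy [0.0049 0.0167] [ 22  21 240]
held port tool xy [ 0.0042 -0.0166] [ 23  21 260]
held port tool xy [ 0.0046 -0.0004] [ 23  20 259]
[0.5444 0.1671 0.2306] [ 3.1415e+00  2.0000e-04 -3.0487e+00] 0.0599
shift [-0.     -0.0003  0.1701] turn [ 0.   0.  -0.1]
```

```bash
cat > e.py <<'E'
from h import *
p=snapshot("wrist");E=p["hand_eye"]
h=cv2.cvtColor(p["img"],cv2.COLOR_BGR2HSV);b=(h[...,0]>12)&(h[...,0]<32)&(h[...,1]>100)&(h[...,2]>90)
D=[]
for c,st,m in blobs(b,150):
  d=E[:3,:3]@np.linalg.inv(p["camera_matrix"])@[c[0],c[1],1];w=E[:3,3]+d*(-.015-E[2,3])/d[2]
  if abs(w[0])<.03 and abs(w[1])<.04: D.append(d/d[2])
for z in np.arange(-.024,.001,.003):
  w=np.array([E[:3,3]+d*(z-E[2,3]) for d in D]);print(round(z,3),"span",np.ptp(w[:,1]).round(4),"mean",w.mean(0)[:2].round(4))
cv2.imwrite("pics/e.png",p["img"][100:300,130:380])
E
python3 e.py
```

```text
-0.024 span 0.0325 mean [ 0.0064 -0.0001]
-0.021 span 0.0332 mean [ 0.0051 -0.0001]
-0.018 span 0.0338 mean [ 0.0037 -0.0001]
-0.015 span 0.0345 mean [ 0.0023 -0.0001]
-0.012 span 0.0352 mean [ 0.001  -0.0001]
-0.009 span 0.0358 mean [-0.0004 -0.0001]
-0.006 span 0.0365 mean [-0.0018 -0.0001]
-0.003 span 0.0372 mean [-0.0031 -0.0001]
-0.0 span 0.0379 mean [-0.0045 -0.0001]
```

View pics/e.png

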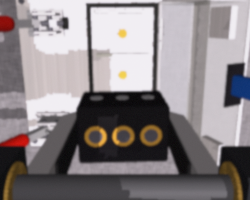

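The crop shows block B held level with its ports at (123,135), but it sits about 9 mm lower in the grip, because the grip slackened. I'll place it that much higher.

Call:
servo_tool --commands '[0,0,0.06,0,0,0,0,0,0,0.11,0,0,0,0,0,0,0.145,0,0,0,0,0,0,0.155,0,0,0,0,0,0,0.161,0,0,0,0,0,0,0.161,0,0,0,0,0,0,0.161,0,0,0,0.07,0,0,0.161,0,0,0,0.07,0,0,0.12,0,0,0,0.07,0,0,0.06,0,0,0,0.07]'

```text
time: 29.48
tool_pos: [0.5433, 0.1671, 0.1699]
ee_rot: [-3.141, -0.004, -3.047]
wrist_force: [1.0, 0.4, 0.6]
width: 0.0706
finger_force: 0.0
```

Call:
servo_tool --commands '[0,0,-0.05,0,0,0,0.08,0,0,-0.05,0,0,0,0.09,0,0,-0.05,0,0,0,0.09]'

```text
time: 29.85
tool_pos: [0.5443, 0.1674, 0.2203]
ee_rot: [3.141, 0.0, -3.047]
wrist_force: [-0.0, 0.1, -0.7]
width: 0.0896
finger_force: 0.0
```

```bash
cat > f.py <<'E'
from h import *
T=pose();p=snapshot("wrist");print(T[:3,3].round(4))
h=cv2.cvtColor(p["img"],cv2.COLOR_BGR2HSV);b=(h[...,0]>12)&(h[...,0]<32)&(h[...,1]>100)&(h[...,2]>90)
M=np.array([[-.094,.9956],[-.9956,-.094]])
for c,st,m in blobs(b,20):
  w=ray(p,T,c,.08)[:2]
  if abs(w[0]-.545)<.11 and abs(w[1]-.167)<.05: print(c,st[4],"fixture mm",(1e3*M@(w-[.5445,.1668])).round(1))
E
python3 f.py; python3 c.py .4625 -.1705 .18 86
```

```text
[0.5443 0.1674 0.2203]
[219.6  89.6] 41 fixture mm [-36.  105.4]
[251.6 133.5] 51 fixture mm [-0.8 58. ]
[237.4 184.4] 92 fixture mm [-17.9  -1.9]
[252.4 184.5] 91 fixture mm [ 0.1 -2. ]
[267.4 184.1] 113 fixture mm [18.1 -1.5]
[238.9 227.3] 102 fixture mm [-16.8 -57.2]
[253.  227.2] 105 fixture mm [  0.8 -57.1]
[267.6 227. ] 104 fixture mm [ 19.1 -56.8]
[0.5438 0.1672 0.219 ] [-3.1414e+00 -2.3000e-03 -3.0472e+00] 0.0897
shift [ 0.1127 -0.3286  0.0393] turn [-0.1 -0.1 99.4]
```

Call:
servo_tool --commands '[0.113,-0.329,0,0,0,99.4,0.09,0.113,-0.329,0,0,0,99.4,0.09,0.113,-0.329,0,0,0,99.4,0.09,0.113,-0.329,0,0,0,99.4,0.09,0.113,-0.329,0,0,0,99.4,0.09,0.113,-0.329,0,0,0,99.4,0.09,0.113,-0.329,0,0,0,99.4,0.09,0.113,-0.329,0.03,0,0,99.4,0.09,0.113,-0.329,0.04,0,0,99.4,0.09,0.113,-0.329,0.04,0,0,99.4,0.09]'

```text
time: 31.15
tool_pos: [0.461, -0.17, 0.1764]
ee_rot: [-3.135, -0.003, 1.499]
wrist_force: [0.7, 0.0, 0.5]
width: 0.0898
finger_force: 0.0
```

Call:
servo_tool --commands '[0,0,0,0,0,0,0.09,0,0,0,0,0,0,0.09]'

```text
time: 31.4
tool_pos: [0.4625, -0.1706, 0.1795]
ee_rot: [-3.14, -0.001, 1.502]
wrist_force: [0.2, -0.3, -0.2]
width: 0.0901
finger_force: 0.0
```

```bash
python3 b.py|grep -v sc; python3 c.py .4627 -.1707 .02 86
```

```text
[ 0.4625 -0.1706  0.1795]
port [116.4 131.2] [ 7 36 42] [ 0.3109 -0.1003]
port [126.1 181.4] [10 46 60] [ 0.3109 -0.1592]
port [238.3 182.4] [ 14  14 119] [ 0.4446 -0.1696]
port [253.4 182.4] [ 14  14 118] [ 0.4626 -0.1709]
port [268.5 182.5] [ 14  14 116] [ 0.4807 -0.1722]
port [ 82.4 291.9] [ 17  52 306] [ 0.2242 -0.305 ]
[ 0.4628 -0.1707  0.1801] [-3.1411e+00 -3.0000e-04  1.5016e+00] 0.0901
shift [-0.      0.      0.1601] turn [-0. -0.  0.]
```

Call:
servo_tool --commands '[0,0,0.06,0,0,0,0.09,0,0,0.12,0,0,0,0.09,0,0,0.15,0,0,0,0.09,0,0,0.16,0,0,0,0.09,0,0,0.16,0,0,0,0,0,0,0.16,0,0,0,0,0,0,0.16,0,0,0,0,0,0,0.11,0,0,0,0,0,0,0.05,0,0,0,0,0,0,-0.01,0,0,0,0]'

```text
time: 32.75
tool_pos: [0.4626, -0.1706, 0.1925]
ee_rot: [3.141, 0.0, 1.501]
wrist_force: [1.9, -0.7, -1.7]
width: 0.0601
finger_force: 29.9
```

```bash
python3 c.py .4885 .1612 .23 185.4
```

```text
[ 0.4626 -0.1706  0.1925] [3.1412e+00 1.0000e-04 1.5012e+00] 0.0601
shift [ 0.3328  0.0028 -0.0375] turn [  0.    0.  -99.4]
```

Call:
servo_tool --commands '[0.0,0.0,-0.04,0,0,-10,0,0.333,0.003,-0.04,0,0,-99.4,0,0.333,0.003,-0.04,0,0,-99.4,0,0.333,0.003,-0.04,0,0,-99.4,0,0.333,0.003,-0.04,0,0,-99.4,0,0.333,0.003,-0.04,0,0,-99.4,0,0.333,0.003,-0.04,0,0,-99.4,0,0.333,0.003,-0.04,0,0,-99.4,0,0.333,0.003,-0.04,0,0,-99.4,0,0.333,0.003,-0.04,0,0,-99.4,0]'

```text
time: 34.0
tool_pos: [0.4889, 0.1614, 0.2308]
ee_rot: [3.142, 0.0, -3.044]
wrist_force: [-0.6, 0.4, -2.0]
width: 0.0601
finger_force: 29.9
```

Call:
servo_tool --commands '[0,0,0,0,0,0,0,0,0,0,0,0,0,0,0,0,0,0,0,0,0]'

```text
time: 34.38
tool_pos: [0.4891, 0.1611, 0.2306]
ee_rot: [3.141, 0.0, -3.048]
wrist_force: [-0.4, 0.2, -1.9]
width: 0.06
finger_force: 29.9
```

```bash
python3 d.py; python3 c.py .4885 .1612 .0605 185.4
```

```text
held port tool xy [ 0.0037 -0.0168] [ 23  21 273]
held port tool xy [ 0.0042 -0.0004] [ 24  21 275]
held port tool xy [0.0045 0.0169] [ 23  21 256]
held port tool xy [-0.0158 -0.0077] [12  8 52]
held port tool xy [-0.0156  0.0006] [13  7 55]
held port tool xy [-0.0156  0.009 ] [12  7 54]
[0.4891 0.1611 0.2305] [ 3.1415e+00  1.0000e-04 -3.0476e+00] 0.0601
shift [6.0e-04 1.0e-04 1.7e-01] turn [ 0.  0. -0.]
```

Call:
servo_tool --commands '[0.001,0,0.06,0,0,0,0,0.001,0,0.11,0,0,0,0,0.001,0,0.145,0,0,0,0,0.001,0,0.155,0,0,0,0,0.001,0,0.16,0,0,0,0,0.001,0,0.16,0,0,0,0,0.001,0,0.16,0,0,0,0]'

```text
time: 35.3
tool_pos: [0.4893, 0.1613, 0.0723]
ee_rot: [3.141, 0.003, -3.047]
wrist_force: [0.2, 0.0, -1.9]
width: 0.0603
finger_force: 29.9
```

Call:
servo_tool --commands '[0,0,0.002,0,0,0,0,0,0,0.003,0,0,0,0]'

```text
time: 35.55
tool_pos: [0.4892, 0.1613, 0.07]
ee_rot: [3.141, 0.003, -3.047]
wrist_force: [-2.9, -1.6, 8.5]
width: 0.0599
finger_force: 29.9
```

Call:
servo_tool --commands '[0,0,0,0,0,0,0.07,0,0,0,0,0,0,0.07,0,0,-0.05,0,0,0,0.07,0,0,-0.11,0,0,0,0.07,0,0,-0.17,0,0,0,0.05,0,0,-0.18,0,0,0,0.05,0,0,-0.18,0,0,0,0.05,0,0,-0.18,0,0,0,0.05]'

```text
time: 36.55
tool_pos: [0.4871, 0.1609, 0.2448]
ee_rot: [-3.141, -0.005, -3.047]
wrist_force: [0.3, -0.8, -0.5]
width: 0.0502
finger_force: 0.0
```

```bash
python3 f.py; python3 - <<'E'
from h import *
s=snapshot("scene");cv2.imwrite("pics/s2.png",cv2.resize(s["img"][110:372,80:400],None,fx=2.4,fy=2.2)[:,:800])
p=snapshot("wrist");T=pose()
h=cv2.cvtColor(p["img"],cv2.COLOR_BGR2HSV);b=(abs(h[...,0].astype(int)-112)<12)&(h[...,1]>150)&(h[...,2]>50)
for c,st,m in blobs(b,60):print("blue",c,st,ray(p,T,c,.11)[:2].round(4))
a=np.array([-.094,.9956]);O=np.array([.5445,.1668])
# grip point in fixture for hood angles
for th in (2.2,1.9,1.6,1.2,.8,.4,0):
    v=np.array([-.092-.028+.0,.045]) # rel hinge guess
    c,s_=np.cos(-th),np.sin(-th);x,z=c*v[0]-s_*v[1],s_*v[0]+c*v[1]
    print(th,"fix x",round(.046+x,3),"z",round(.04+z,3),"world",(O+a*(.046+x)).round(3))
E
```

```text
[0.4871 0.1609 0.2448]
[238.4 180.6] 89 fixture mm [-19.2  55.7]
[259.3 180.5] 218 fixture mm [ 7.8 55.8]
[246.4 222.5] 207 fixture mm [-9.2 -2. ]
[266.7 222.3] 99 fixture mm [18.1 -1.7]
[253.9 259.5] 285 fixture mm [  1. -57.]
blue [317.6  78.9] [ 283   70   72   19 1217] [0.365  0.2192]
blue [369.5 233.5] [352 219  37  28 668] [0.5361 0.3107]
blue [ 58.4 320.2] [ 51 308  15  27 245] [ 0.7008 -0.084 ]
2.2 fix x 0.153 z 0.111 world [0.53  0.319]
1.9 fix x 0.127 z 0.139 world [0.533 0.294]
1.6 fix x 0.094 z 0.159 world [0.536 0.261]
1.2 fix x 0.044 z 0.168 world [0.54  0.211]
0.8 fix x -0.005 z 0.157 world [0.545 0.161]
0.4 fix x -0.047 z 0.128 world [0.549 0.12 ]
0 fix x -0.074 z 0.085 world [0.551 0.093]
```

View pics/s2.png

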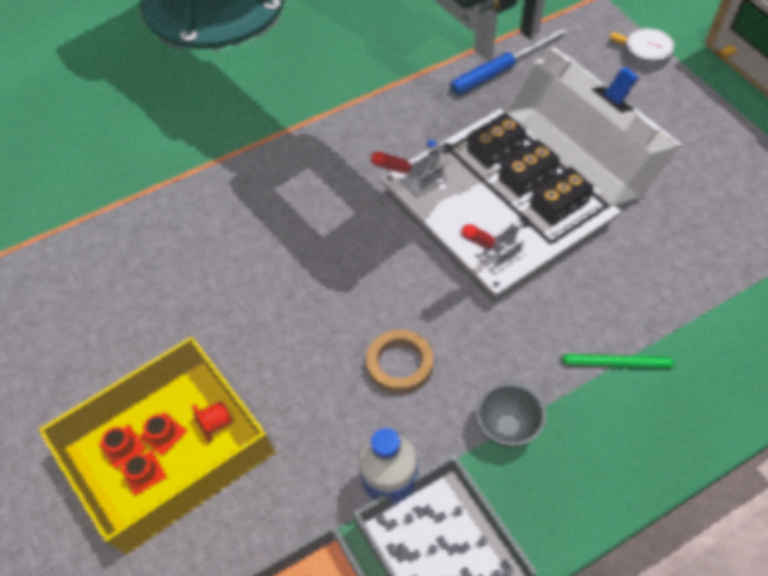

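The scene view shows three blocks flat in their stations at (497,140), (530,165) and (562,193), four caps in the bin, and the hood open with its tab at (622,87).

```bash
cat > t.py <<'E'
from h import *
a=np.array([-.094,.9956]);ay=np.array([-.9956,-.094]);O=np.array([.5445,.1668])
def tab(th,o,y=0,dz=0):
    v=np.array([-.092-o,.045+dz]);c,s=np.cos(-th),np.sin(-th);x,z=c*v[0]-s*v[1],s*v[0]+c*v[1]
    return np.append(O+a*(.046+x)+ay*y,.04+z)
def pts(th): return [tab(th,o,y,d) for o in (0,.044) for y in (-.012,.012) for d in (-.006,.006)]
def blue(img):
    h=cv2.cvtColor(img,cv2.COLOR_BGR2HSV);return (abs(h[...,0].astype(int)-112)<12)&(h[...,1]>150)&(h[...,2]>50)
def fit():
    T=pose();V=[(n,snapshot(n)) for n in ("scene","top","wrist")]
    for n,p in V:
        res=[]
        for th in np.arange(0,2.25,.05):
            q=np.array([proj(p,T,X) for X in pts(th)]);m=np.zeros((384,512),np.uint8)
            cv2.fillConvexPoly(m,cv2.convexHull(q.round().astype(np.int32)),1)
            for c,st,b in blobs(blue(p["img"]),15):
                i=(b&(m>0)).sum();u=(b|(m>0)).sum();res.append((round(i/u,2),round(th,2),c.tolist()))
        print(n,sorted(res,reverse=True)[:3])
if __name__=="__main__": fit()
E
python3 t.py
```

```text
scene [(np.float64(0.6), np.float64(2.1), [338.4, 148.4]), (np.float64(0.58), np.float64(2.0), [338.4, 148.4]), (np.float64(0.56), np.float64(2.15), [338.4, 148.4])]
top [(np.float64(0.0), np.float64(2.2), [312.8, 118.1]), (np.float64(0.0), np.float64(2.2), [306.6, 134.9]), (np.float64(0.0), np.float64(2.2), [73.4, 98.4])]
wrist [(np.float64(0.72), np.float64(2.05), [369.2, 232.6]), (np.float64(0.71), np.float64(2.1), [369.2, 232.6]), (np.float64(0.69), np.float64(2.0), [369.2, 232.6])]
```

```bash
python3 c.py .5312 .3072 .20 95.4
```

```text
[0.4878 0.161  0.2465] [-3.1415e+00 -1.7000e-03 -3.0472e+00] 0.0498
shift [-0.0571  0.1415  0.0464] turn [-0.1 -0.1 90. ]
```

Call:
servo_tool --commands '[-0.057,0.141,0,0,0,90,0.05,-0.057,0.141,0,0,0,90,0.05,-0.057,0.141,0,0,0,90,0.05,-0.057,0.141,0,0,0,90,0.05,-0.057,0.141,0,0,0,90,0.05,-0.057,0.141,0,0,0,90,0.05,-0.057,0.141,0,0,0,90,0.05,-0.057,0.141,0.02,0,0,90,0.05,-0.057,0.141,0.046,0,0,90,0.05,-0.057,0.141,0.046,0,0,90,0.05]'

```text
time: 38.1
tool_pos: [0.5302, 0.3062, 0.1984]
ee_rot: [-3.136, 0.002, 1.666]
wrist_force: [-0.0, -0.0, 0.3]
width: 0.0501
finger_force: 0.0
```

Call:
servo_tool --commands '[0,0,0,0,0,0,0.05,0,0,0,0,0,0,0.05]'

```text
time: 38.35
tool_pos: [0.5322, 0.3071, 0.2032]
ee_rot: [3.139, -0.001, 1.666]
wrist_force: [0.1, 0.3, 0.4]
width: 0.0504
finger_force: 0.0
```

```bash
python3 t.py; python3 - <<'E'
from h import *
p=snapshot("wrist");cv2.imwrite("pics/w6.png",p["img"])
E
python3 c.py .5312 .3072 .12 95.4
```

```text
scene [(np.float64(0.61), np.float64(2.1), [338.4, 148.4]), (np.float64(0.59), np.float64(2.0), [338.4, 148.4]), (np.float64(0.57), np.float64(2.15), [338.4, 148.4])]
top [(np.float64(0.0), np.float64(2.2), [312.8, 118.1]), (np.float64(0.0), np.float64(2.2), [306.6, 134.9]), (np.float64(0.0), np.float64(2.2), [200.5, 250.0])]
wrist [(np.float64(0.74), np.float64(2.05), [251.1, 198.3]), (np.float64(0.62), np.float64(2.0), [251.1, 198.3]), (np.float64(0.46), np.float64(2.1), [251.1, 198.3])]
[0.5318 0.3069 0.2023] [ 3.1403e+00 -5.0000e-04  1.6655e+00] 0.0496
shift [ 0.0003 -0.0007  0.0823] turn [ 0.1 -0.   0. ]
```

View pics/w6.png

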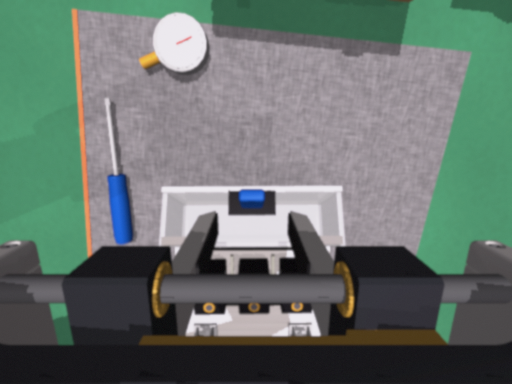

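The tab sits centred between the jaws at (251,198), with the hood at about 2.05 rad.

Call:
servo_tool --commands '[0,-0.001,0.04,0,0,0,0.05,0,-0.001,0.07,0,0,0,0.05,0,-0.001,0.083,0,0,0,0.05,0,-0.001,0.084,0,0,0,0.05,0,-0.001,0.084,0,0,0,0,0,-0.001,0.084,0,0,0,0,0,-0.001,0.084,0,0,0,0]'

```text
time: 39.42
tool_pos: [0.531, 0.307, 0.1186]
ee_rot: [3.14, -0.001, 1.665]
wrist_force: [-1.6, 1.7, 2.7]
width: 0.0236
finger_force: 30.2
```

Call:
servo_tool --commands '[-0.009,-0.0,-0.009,0,0,0,0,-0.019,0,-0.017,0,0,0,0,-0.03,0,-0.0245,0,0,0,0,-0.041,0,-0.0305,0,0,0,0,-0.053,0,-0.0355,0,0,0,0,-0.065,0,-0.039,0,0,0,0,-0.078,0,-0.0415,0,0,0,0,-0.0905,0,-0.0425,0,0,0,0,-0.0905,0,-0.0425,0,0,0,0]'

```text
time: 40.55
tool_pos: [0.5398, 0.2172, 0.1597]
ee_rot: [3.14, -0.002, 1.665]
wrist_force: [4.2, 2.7, -4.1]
width: 0.0226
finger_force: 30.0
```

```bash
python3 t.py; python3 c.py .5312 .3072 .12 95.4
```

```text
scene [(np.float64(0.0), np.float64(2.2), [509.2, 158.6]), (np.float64(0.0), np.float64(2.2), [280.5, 142.7]), (np.float64(0.0), np.float64(2.2), [240.1, 310.6])]
top [(np.float64(0.0), np.float64(2.2), [312.8, 118.1]), (np.float64(0.0), np.float64(2.2), [306.6, 134.9]), (np.float64(0.0), np.float64(2.2), [73.4, 98.4])]
wrist [(np.float64(0.83), np.float64(1.35), [252.5, 211.3]), (np.float64(0.64), np.float64(1.4), [252.5, 211.3]), (np.float64(0.64), np.float64(1.3), [252.5, 211.3])]
[0.5398 0.2172 0.1597] [ 3.1398e+00 -1.0000e-03  1.6653e+00] 0.0227
shift [ 0.0904 -0.0002  0.0398] turn [ 0.1 -0.1  0. ]
```

Call:
servo_tool --commands '[-0.013,0,0.0,0,0,0,0,-0.0255,0,0.0015,0,0,0,0,-0.038,0,0.0045,0,0,0,0,-0.0502,0,0.0082,0,0,0,0,-0.062,0,0.0135,0,0,0,0,-0.0732,0,0.0196,0,0,0,0,-0.084,0,0.027,0,0,0,0,-0.0933,0,0.0353,0,0,0,0,-0.102,0,0.0445,0,0,0,0,-0.11,0,0.0548,0,0,0,0]'

```text
time: 41.95
tool_pos: [0.5515, 0.1021, 0.1102]
ee_rot: [3.136, 0.01, 1.663]
wrist_force: [-2.7, -8.5, 12.8]
width: 0.0222
finger_force: 30.0
```

Call:
servo_tool --commands '[-0.005,0,0.008,0,0,0,0,-0.01,0,0.0165,0,0,0,0,-0.013,0,0.0225,0,0,0,0,-0.015,0,0.0285,0,0,0,0,-0.016,0,0.031,0,0,0,0,-0.016,0,0.031,0,0,0,0]'

```text
time: 42.7
tool_pos: [0.5533, 0.0838, 0.0778]
ee_rot: [3.137, 0.014, 1.663]
wrist_force: [1.1, -15.3, 8.5]
width: 0.0235
finger_force: 30.0
```

```bash
python3 t.py; python3 c.py .5312 .3072 .12 95.4
```

```text
scene [(np.float64(0.0), np.float64(2.2), [509.2, 158.5]), (np.float64(0.0), np.float64(2.2), [263.5, 8.9]), (np.float64(0.0), np.float64(2.2), [240.1, 310.6])]
top [(np.float64(0.0), np.float64(2.2), [312.7, 118.1]), (np.float64(0.0), np.float64(2.2), [306.6, 134.9]), (np.float64(0.0), np.float64(2.2), [192.8, 250.6])]
wrist [(np.float64(0.93), np.float64(0.0), [252.3, 210.6]), (np.float64(0.9), np.float64(0.05), [252.3, 210.6]), (np.float64(0.88), np.float64(0.1), [252.3, 210.6])]
[0.5533 0.0838 0.0778] [3.1369 0.0141 1.6628] 0.0234
shift [ 0.2238 -0.0013 -0.0454] turn [ 0.3  0.8 -0.1]
```

Call:
servo_tool --commands '[0.003,0,0.004,0,0,0,0,0.003,0,0.006,0,0,0,0,0.003,0,0.006,0,0,0,0,0.003,0,0.006,0,0,0,0.05,0.003,0,0.006,0,0,0,0.05,0.003,0,-0.05,0,0,0,0.05,0.003,0,-0.11,0,0,0,0.05,0.003,0,-0.17,0,0,0,0.05,0.003,0,-0.17,0,0,0,0.05]'

```text
time: 43.98
tool_pos: [0.5528, 0.0949, 0.2507]
ee_rot: [3.13, 0.0, 1.666]
wrist_force: [-0.6, 0.9, 1.0]
width: 0.05
finger_force: 0.0
```

```bash
python3 - <<'E'
from t import *
T=pose();p=snapshot("wrist");print(T[:3,3].round(4));s=snapshot("scene")
b=blue(p["img"]);res=[]
for th in np.arange(0,.3,.02):
    q=np.array([proj(p,T,X) for X in pts(th)]);m=np.zeros((384,512),np.uint8);cv2.fillConvexPoly(m,cv2.convexHull(q.round().astype(np.int32)),1)
    for c,st,k in blobs(b,15): res.append((round((k&(m>0)).sum()/(k|(m>0)).sum(),3),round(th,2)))
print(sorted(res,reverse=True)[:4])
# red handles
for c,st,k in blobs(red(p["img"]),40): print("red w",c,st,[ray(p,T,c,z)[:2].round(3).tolist() for z in (.13,.14)])
cv2.imwrite("pics/w7.png",np.vstack([p["img"],])) 
cv2.imwrite("pics/s3.png",cv2.resize(s["img"][110:260,210:390],(800,600),interpolation=cv2.INTER_CUBIC))
E
```

```text
[0.5528 0.0949 0.2507]
[(np.float64(0.788), np.float64(0.04)), (np.float64(0.788), np.float64(0.0)), (np.float64(0.766), np.float64(0.08)), (np.float64(0.766), np.float64(0.06))]
```

View pics/s3.png

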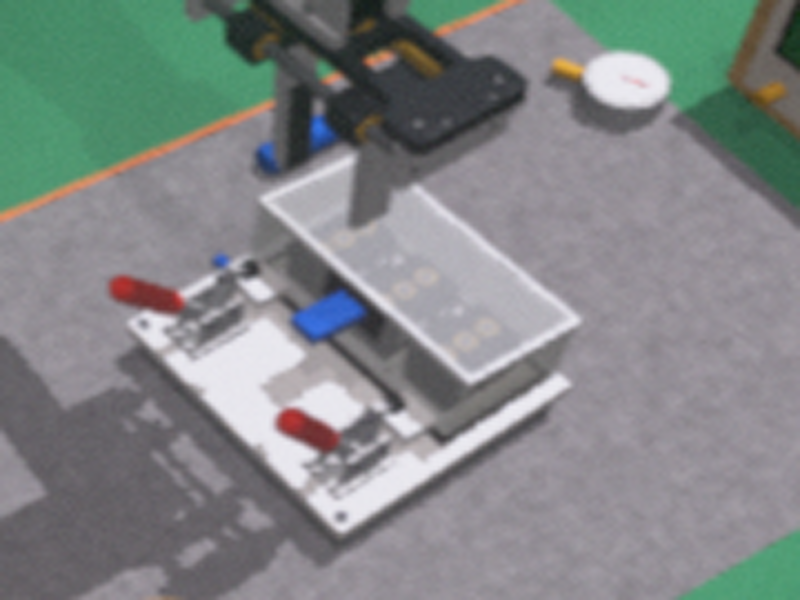

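The hood appears shut, with the tab at (330,315) lying level. I'll press it down once with closed fingers to be sure.

Call:
servo_tool --commands '[0,0,0.06,0,0,0,0,0,0,0.11,0,0,0,0,0,0,0.14,0,0,0,0,0,0,0.148,0,0,0,0,0,0,0.15,0,0,0,0,0,0,0.152,0,0,0,0,0,0,0.154,0,0,0,0]'

```text
time: 44.95
tool_pos: [0.5551, 0.0945, 0.1018]
ee_rot: [3.126, 0.001, 1.666]
wrist_force: [-10.9, -1.9, 48.2]
width: 0.0003
finger_force: 24.2
```

Call:
servo_tool --commands '[0,0,0.002,0,0,0,0,0,0,0.004,0,0,0,0,0,0,0.004,0,0,0,0]'

```text
time: 45.32
tool_pos: [0.5552, 0.0945, 0.1017]
ee_rot: [3.125, 0.001, 1.666]
wrist_force: [-15.1, -3.0, 57.0]
width: 0.0006
finger_force: 28.3
```

Call:
servo_tool --commands '[0,0,-0.06,0,0,0,0.0,0,0,-0.12,0,0,0,0.04,0,0,-0.17,0,0,0,0.05,0.1,0,-0.17,0,0,0,0.05,0.1,0,-0.17,0,0,0,0.05,0.1,0,-0.17,0,0,0,0.05]'

```text
time: 46.08
tool_pos: [0.5395, 0.1958, 0.2526]
ee_rot: [-3.135, 0.001, 1.67]
wrist_force: [0.0, -0.9, -0.3]
width: 0.0471
finger_force: 0.0
```

```bash
cat > k.py <<'E'
from t import *
def P(th,r,y): return np.append(O+a*(-.106-r*np.cos(th))+ay*y,.065+r*np.sin(th))
if __name__=="__main__":
  T=pose()
  for n in ("scene","top"):
    p=snapshot(n);rm=red(p["img"])
    for nm,y in (("a",.07),("b",-.07)):
      res=[]
      for th in np.arange(0,1.3,.05):
        q=[proj(p,T,P(th,r,y)) for r in (.038,.092)];sc=np.linalg.norm(proj(p,T,P(th,.065,y))-proj(p,T,P(th,.065,y+.018)))
        m=np.zeros((384,512),np.uint8);cv2.line(m,*[tuple(int(round(v)) for v in k) for k in q],1,max(1,int(round(sc))))
        for c,st,k in blobs(rm,15): res.append((round((k&(m>0)).sum()/(k|(m>0)).sum(),2),round(th,2)))
      print(n,nm,[(float(u),float(v)) for u,v in sorted(res,reverse=True)[:4]])
  cv2.imwrite("pics/k.png",p["img"]);print(T[:3,3].round(4))
  for th in (.9,.95,1.0,1.05,1.1):print(th,P(th,.078,.07).round(4),P(th,.078,-.07).round(4))
E
python3 k.py
```

```text
scene a [(0.62, 0.95), (0.62, 0.9), (0.53, 0.85), (0.48, 1.0)]
scene b [(0.52, 1.1), (0.48, 1.05), (0.48, 1.0), (0.4, 1.15)]
top a [(0.57, 1.0), (0.54, 0.95), (0.54, 0.9), (0.51, 0.85)]
top b [(0.49, 1.15), (0.48, 1.1), (0.48, 1.05), (0.41, 1.0)]
[0.5395 0.1958 0.2526]
0.9 [0.4893 0.0064 0.1261] [0.6287 0.0196 0.1261]
0.95 [0.489  0.0095 0.1284] [0.6284 0.0227 0.1284]
1.0 [0.4887 0.0127 0.1306] [0.6281 0.0259 0.1306]
1.05 [0.4884 0.016  0.1327] [0.6278 0.0292 0.1327]
1.1 [0.4881 0.0195 0.1345] [0.6275 0.0326 0.1345]
```

```bash
python3 c.py .6275 .0326 .22 95.4
```

```text
[0.5403 0.1934 0.2535] [-3.1368e+00  1.5000e-03  1.6660e+00] 0.05
shift [-0.1683  0.0717  0.0334] turn [-0.3  0.1  0.1]
```

Call:
servo_tool --commands '[-0.168,0.072,0,0,0,0,0.05,-0.168,0.072,0.0,0,0,0,0.05,-0.168,0.072,0.0,0,0,0,0.05,-0.168,0.072,0.03,0,0,0,0.05,-0.168,0.072,0.03,0,0,0,0.05,-0.168,0.072,0.03,0,0,0,0.05]'

```text
time: 46.92
tool_pos: [0.6285, 0.0329, 0.2264]
ee_rot: [-3.141, -0.0, 1.665]
wrist_force: [0.1, 0.2, 0.9]
width: 0.0502
finger_force: 0.0
```

```bash
python3 c.py .6275 .0326 .125 95.4; python3 - <<'E'
from k import *
T=pose();p=snapshot("wrist");cv2.imwrite("pics/w8.png",p["img"])
for th in (.95,1.05,1.15): print(th,[proj(p,T,P(th,r,-.07)).round(0).tolist() for r in (.03,.1)])
for c,st,k in blobs(red(p["img"]),40): print(c,st)
E
```

```text
[0.6285 0.0329 0.2264] [-3.1412 -0.      1.6649] 0.0502
shift [-0.0002 -0.0009  0.1014] turn [-0. -0. -0.]
0.95 [[252.0, 168.0], [252.0, 218.0]]
1.05 [[252.0, 166.0], [252.0, 212.0]]
1.15 [[252.0, 164.0], [252.0, 205.0]]
[252.7 189.3] [245 164  17  50 715]
[122.5 195. ] [107 168  32  54 892]
```

View pics/w8.png

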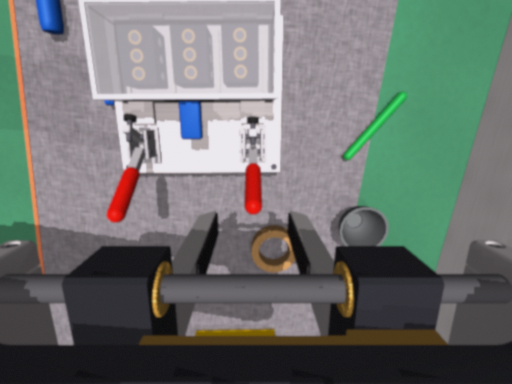

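The b handle hangs centred below the jaws, spanning rows 164 to 214 at column 252.

Call:
servo_tool --commands '[-0.001,-0.001,0.05,0,0,0,0.05,-0.001,-0.001,0.085,0,0,0,0.05,-0.001,-0.001,0.102,0,0,0,0.05,-0.001,-0.001,0.102,0,0,0,0.0,-0.001,-0.001,0.102,0,0,0,0.0,-0.001,-0.001,0.102,0,0,0,0.0,-0.001,-0.001,0.102,0,0,0,0.0]'

```text
time: 47.85
tool_pos: [0.6287, 0.0321, 0.126]
ee_rot: [3.139, 0.0, 1.665]
wrist_force: [0.8, -0.1, 2.9]
width: 0.0177
finger_force: 30.0
```

Call:
servo_tool --commands '[-0.01,0,0.006,0,0,0,0,-0.019,0,0.0136,0,0,0,0,-0.0267,0,0.0223,0,0,0,0,-0.0331,0,0.0321,0,0,0,0,-0.0379,0,0.0428,0,0,0,0,-0.0411,0,0.054,0,0,0,0,-0.0425,0,0.0656,0,0,0,0,-0.0426,0,0.071,0,0,0,0,-0.0426,0,0.071,0,0,0,0]'

```text
time: 48.98
tool_pos: [0.6331, -0.0121, 0.053]
ee_rot: [3.139, 0.003, 1.664]
wrist_force: [3.1, -5.5, -0.1]
width: 0.017
finger_force: 30.0
```

Call:
servo_tool --commands '[0,0,0.003,0,0,0,0,0,0,0.005,0,0,0,0,0,0,0.005,0,0,0,0]'

```text
time: 49.35
tool_pos: [0.6332, -0.0119, 0.05]
ee_rot: [3.138, 0.003, 1.665]
wrist_force: [-1.0, -4.8, 7.1]
width: 0.0174
finger_force: 30.0
```

Call:
servo_tool --commands '[0,0,0,0,0,0,0.05,0,0,0,0,0,0,0.05,0,0,-0.05,0,0,0,0.05,0,0,-0.11,0,0,0,0.05,0,0,-0.17,0,0,0,0.05,0,0,-0.17,0,0,0,0.05]'

```text
time: 50.1
tool_pos: [0.6345, -0.0099, 0.2252]
ee_rot: [3.129, 0.002, 1.666]
wrist_force: [0.7, 0.1, -0.3]
width: 0.0499
finger_force: 0.0
```

```bash
python3 k.py; python3 - <<'E'
from k import *
T=pose();p=snapshot("wrist");cv2.imwrite("pics/w9.png",p["img"])
for th in (0,.1,.2): print(th,[proj(p,T,P(th,r,-.07)).round(0).tolist() for r in (.029,.101)])
for c,st,k in blobs(red(p["img"]),40): print(c,st)
E
python3 c.py .489 .0095 .22 95.4
```

```text
scene a [(0.64, 0.95), (0.64, 0.9), (0.53, 0.85), (0.49, 1.0)]
scene b [(0.67, 0.0), (0.64, 0.05), (0.5, 0.15), (0.5, 0.1)]
top a [(0.0, 1.25), (0.0, 1.25), (0.0, 1.2), (0.0, 1.2)]
top b [(0.0, 1.25), (0.0, 1.25), (0.0, 1.2), (0.0, 1.2)]
[ 0.6345 -0.0099  0.2252]
0.9 [0.4893 0.0064 0.1261] [0.6287 0.0196 0.1261]
0.95 [0.489  0.0095 0.1284] [0.6284 0.0227 0.1284]
1.0 [0.4887 0.0127 0.1306] [0.6281 0.0259 0.1306]
1.05 [0.4884 0.016  0.1327] [0.6278 0.0292 0.1327]
1.1 [0.4881 0.0195 0.1345] [0.6275 0.0326 0.1345]
0 [[253.0, 140.0], [253.0, 198.0]]
0.1 [[253.0, 140.0], [253.0, 199.0]]
0.2 [[253.0, 140.0], [253.0, 201.0]]
[113.8 156.3] [ 97 130  34  53 975]
[253.1 169.2] [247 143  14  55 701]
[ 0.6311 -0.0099  0.216 ] [-3.1384e+00 -1.0000e-03  1.6657e+00] 0.0503
shift [ 0.0327 -0.1396 -0.0035] turn [-0.2 -0.1  0. ]
```

Call:
servo_tool --commands '[0.033,-0.14,-0.01,0,0,0,0.05,0.033,-0.14,-0.01,0,0,0,0.05,0.033,-0.14,-0.01,0,0,0,0.05,0.033,-0.14,-0.01,0,0,0,0.05,0.033,-0.14,-0.01,0,0,0,0.05,0.033,-0.14,-0.01,0,0,0,0.05]'

```text
time: 51.0
tool_pos: [0.49, 0.0092, 0.2271]
ee_rot: [-3.14, -0.0, 1.665]
wrist_force: [0.2, 0.1, 0.1]
width: 0.0502
finger_force: 0.0
```

```bash
python3 - <<'E'
from k import *
T=pose();p=snapshot("wrist");cv2.imwrite("pics/w10.png",p["img"])
for th in (.85,.95,1.05): print(th,[proj(p,T,P(th,r,.07)).round(0).tolist() for r in (.029,.078,.101)])
for c,st,k in blobs(red(p["img"]),40): print(c,st)
E
python3 c.py .489 .0095 .12 95.4
```

```text
0.85 [[253.0, 160.0], [252.0, 195.0], [252.0, 214.0]]
0.95 [[253.0, 158.0], [252.0, 191.0], [252.0, 209.0]]
1.05 [[253.0, 156.0], [252.0, 186.0], [252.0, 202.0]]
[253.  185.3] [245 159  17  53 751]
[361.8 193.4] [354 168  17  53 680]
[0.49   0.0092 0.2273] [-3.1401e+00 -4.0000e-04  1.6650e+00] 0.0498
shift [ 0.0003 -0.0008  0.1073] turn [-0.1 -0.  -0. ]
```

Call:
servo_tool --commands '[0,-0.001,0.05,0,0,0,0.05,0,-0.001,0.09,0,0,0,0.05,0,-0.001,0.107,0,0,0,0.05,0,-0.001,0.107,0,0,0,0.0,0,-0.001,0.107,0,0,0,0.0,0,-0.001,0.107,0,0,0,0.0,0,-0.001,0.107,0,0,0,0.0]'

```text
time: 51.92
tool_pos: [0.4902, 0.0093, 0.1229]
ee_rot: [3.136, 0.001, 1.665]
wrist_force: [3.6, 0.9, 1.3]
width: 0.0173
finger_force: 30.0
```

Call:
servo_tool --commands '[-0.009,0,0.0075,0,0,0,0,-0.0167,0,0.0162,0,0,0,0,-0.0231,0,0.0261,0,0,0,0,-0.0279,0,0.0367,0,0,0,0,-0.0311,0,0.0479,0,0,0,0,-0.0325,0,0.0595,0,0,0,0,-0.0326,0,0.066,0,0,0,0,-0.0326,0,0.07,0,0,0,0,-0.0326,0,0.07,0,0,0,0]'

```text
time: 53.05
tool_pos: [0.4937, -0.0242, 0.0552]
ee_rot: [3.136, 0.003, 1.665]
wrist_force: [-2.5, -2.7, 17.9]
width: 0.0174
finger_force: 30.0
```

Call:
servo_tool --commands '[0,0,0,0,0,0,0.05,0,0,0,0,0,0,0.05,0,0,-0.05,0,0,0,0.05,0,0,-0.07,0,0,0,0.0,0,0,-0.07,0,0,0,0.0,0,0,-0.07,0,0,0,0.0,0,0,-0.04,0,0,0,0,0,0,-0.034,0,0,0,0,0,0,-0.031,0,0,0,0,0,0,-0.031,0,0,0,0]'

```text
time: 54.3
tool_pos: [0.4933, -0.0226, 0.0848]
ee_rot: [3.137, -0.001, 1.665]
wrist_force: [-0.4, 1.6, 13.5]
width: 0.0005
finger_force: 6.7
```

Call:
servo_tool --commands '[0,0,-0.05,0,0,0,0,0,0,-0.06,0,0,0,0,0,0.06,-0.06,0,0,0,0,0,0.12,-0.06,0,0,0,0,0,0.14,-0.06,0,0,0,0,0,0.14,-0.03,0,0,0,0,0,0.14,-0.006,0,0,0,0,0,0.14,0.001,0,0,0,0,0,0.14,0.002,0,0,0,0]'

```text
time: 55.42
tool_pos: [0.6299, -0.0098, 0.0844]
ee_rot: [-3.141, -0.0, 1.665]
wrist_force: [-9.4, 1.0, 24.1]
width: 0.0006
finger_force: 12.4
```

Call:
servo_tool --commands '[0,0,-0.06,0,0,0,0,0,0,-0.12,0,0,0,0,0,-0.06,-0.17,0,0,0,0,0,-0.12,-0.17,0,0,0,0,0,-0.18,-0.17,0,0,0,0,0,-0.24,-0.17,0,0,0,0,0,-0.24,-0.17,0,0,0,0,0,-0.24,-0.17,0,0,0,0]'

```text
time: 56.42
tool_pos: [0.3919, -0.0325, 0.2492]
ee_rot: [-3.141, -0.001, 1.665]
wrist_force: [0.2, 0.4, -0.5]
width: 0.0008
finger_force: 0.0
```

```bash
python3 k.py|head -4; python3 - <<'E'
from h import *
s=snapshot("scene");cv2.imwrite("pics/s4.png",cv2.resize(s["img"][110:372,80:400],None,fx=2.4,fy=2.2)[:,:800])
E
```

```text
scene a [(0.72, 0.0), (0.63, 0.05), (0.54, 0.1), (0.39, 0.15)]
scene b [(0.66, 0.0), (0.64, 0.05), (0.51, 0.15), (0.51, 0.1)]
top a [(0.0, 1.25), (0.0, 1.25), (0.0, 1.25), (0.0, 1.2)]
top b [(0.54, 0.15), (0.54, 0.1), (0.54, 0.05), (0.54, 0.0)]
```

View pics/s4.png

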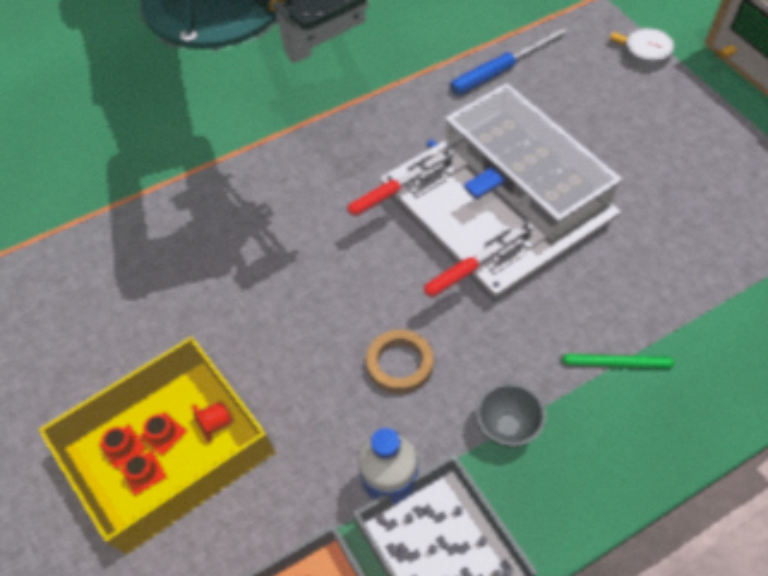

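The picture shows the hood shut at (530,150), both clamp handles level at (373,197) and (450,276), and four caps in the bin. The tape roll, screwdriver and gauge are where they started.

```bash
python3 -c "
from bench import close_job
print(close_job())"
```

```text
the job is handed in; nothing more can be done
None
```

The job is handed in: all four caps are in the scrap bin, the three blocks lie flat in their stations, the hood is shut and both clamps are down; the judge's result was not shown.

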